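Strip a traded-in citrus juicer for cleaning

ROBOT

A 6-joint arm with a two-finger parallel gripper is mounted at the origin on the work surface. World frame = base frame: x ahead of the robot, y to its left, z up, the work surface at z = 0. Lengths are in m, angles in degrees, forces in N, time in s.
With the tool pointing down it reaches from about 0.35 to 0.875 m from the base axis. Payload 4.2 kg.
Tool frame: the origin (TCP) lies midway between the tips of the shut fingers; the grasp point (between the pads) lies r.pinch_z behind it (r.pinch_z is the distance from the TCP to the grasp point, in m); z points along the fingers, y is the direction in which the jaws open and shut (so a half turn about z gives the same grasp; the last joint's range is limited). The gripper opens to 87 mm and grips with 3 to 60 N. Pads are 19 mm wide; open, the fingers measure 117 mm over their backs; the gripper's body (75 mm by 190 mm) begins 51 mm behind the grasp point.
Start: joints at [-55.657, 22.042, 0.453, 0, -68.411, -14.817], TCP at [0.209, -0.589, 0.194] pointing down, gripper open.
Joint ranges: [-179.83, 179.83], [-69.29, 118.12], [-61.27, 80.66], [-181.25, 117.63], [-171.15, -9.14], [-177.46, 177.46]. Speed limits (degrees/s): [159.86, 159.86, 180, 180, 180, 180].

INTERFACE

Orientations are given as a 3x3 rotation matrix whose columns are the frame's x, y, z axes.
In Python, from station import r gives the robot as it stands. The module is installed in compiled form; this text tells all that it offers.
- The arm moves only by the tool play_rows, never from a script. Its argument "deltas" is a list of rows, each a list of 7 numbers: the shift along the tool's x, y, z in units of 25 mm (1.0 is 25 mm), then the turn, a rotation vector about the tool's x, y, z in units of 5 degrees (1.0 is 5 degrees), then the finger opening in mm, from 0 to 87. In form: [[tx, ty, tz, wx, wy, wz, fingers], ...]. A call has 1 to 12 rows; each row is the pose to reach, as a shift and turn from the pose commanded when the call began, along the tool's axes at that moment; what a row does not reach only later rows make up. A row lasts 1/10 s, in which the tool goes at most 50 mm and 8.59 degrees, less where a joint would pass 70% of its speed; a pose out of reach is approached as far as the arm can. A call with a gripper value outside its range is refused whole. The fingers move at their own pace and stop on an object; the grip force is fixed at half the most. Time passes only in rows, so rows that repeat a pose let the fingers close. It gives the time, the measured TCP pose, the force and the opening at its end, in the units of the state.
- r.sense(): the state, without advancing time (a new reading comes with each control period).
- r.capture(name): name is "scene" or "side" or "wrist"; returns a dict with "pixels" (420x560x3 uint8, red, green, blue), "camera_matrix" (3x3 intrinsics, pixels), "R" (3x3) and "t" (3): a world point X has camera coordinates R X + t; the wrist camera has in their place "T_tool_cam" (4x4, takes a point from camera to tool coordinates, whose origin is the TCP and whose axes are the flange's). Camera axes: x right, y down, z forward; pixel columns grow to the right and rows downward; lengths in m; the calibration is good to about 2 mm. A picture is of the moment at which its call begins: read the wrist's pose just before it. There is no depth.
- r.finish_job(): hands the job in, once; it reports no verdict.
Trained networks look in the newest picture that a camera, given by its name, has taken for a name from the list of things; names that differ only in an ending like _2 or _b are one class to them, and where a whole thing is asked for, a point or a joint stands for the part that bears it (a point fixed in the world has none). Each returns a list of dicts, best first, with "score" (0 to 1); they miss things now and then, are a little off and sometimes report something else, mostly with a low value. They report only what shows in the picture. A call takes as long as a camera call. They do not tell look-alikes from the thing itself.
- r.spot_in(camera, target): "centre" ([x, y, z] in m, in world coordinates, good to about 4 mm: the middle of the surface that is visible of it).
- r.cut_out(camera, target): "region" (420x560 bool, what is visible of it).
The state is a dict: "time_s": time; "joints": joint angles; "joint_velocities": joint speeds; "effort": joint torques, N m; "tcp_pos": TCP position; "ee_rot": TCP orientation; "wrist_force": force on the tool from outside, world axes, zero at the start; "moment": the same for the moment, N m; "gripper_width": opening from 0.0 (shut) to 1.0 (fully open).
Only numpy, scipy, OpenCV 4.12 (cv2) and the standard library are available. Lean on these libraries where they do the work, as an engineer would, in place of code of your own. Each camera call takes 0.05 s, during which the arm holds its last target.

TASK

Strip the traded-in citrus juicer for cleaning, working from the top down: stand the orange reamer cone in the blue soak basin, then lay the steel strainer in the basket of the ultrasonic cleaner, then stand the green juice bowl on the white draining tray, and last put the yellow dust cover squarely over the bare motor base. Set every part down flat and upright in its place rather than dropping it, and do not shift or knock over the spray bottle or the torch.

Things in the scene. Friction and masses are not known exactly. Their poses are not given: they have to be found in the camera images.
- reamer: the juicer's orange ribbed reamer cone, hollow from below, 60 mm across for its lowest 26 mm, rounding off to its tip 63 mm up, about 60 g; origin at the centre of its lower edge, z up its axis. At the start it stands on top of the stack, on the strainer's floor, over the strainer's hub: lift it at least 45 mm straight up before moving sideways
- strainer: round steel strainer dish, 106 mm across, with a 3 mm slotted floor, a rim 10 mm high and a hollow hub in the middle to grip (31 mm across, its top 44 mm above the underside), about 110 g; origin at the centre of its underside, z up. At the start it lies inside the juice bowl, its hub over the bowl's spindle post: lift it at least 50 mm straight up before moving sideways
- juice_bowl: green bowl, 170 g, foot 112 mm across, rim 136 mm across and 46 mm high, loop handle to 94 mm from the axis on its own +x side; grip it by the round spindle post in its middle, 22 mm across, top 62 mm above the underside; inside are four ribs 20 mm high, 30 to 55 mm from the axis. Origin: centre of underside, z up. It starts on the motor base over the drive stub: lift it 20 mm straight up to clear
- dust_cover: yellow round dust cover, hollow from below, 132 mm across at its open lower edge, shoulders 74 mm high, with a round knob on top to grip (26 mm across, from 74 to 104 mm up), about 130 g; origin at the centre of its lower edge, z up. At the start it stands on the bench
- motor_base: the juicer's white motor base, fixed to the bench, 176 mm across at the foot, with a flat round deck 136 mm across at 85 mm height; a steel drive stub 10 mm thick stands 12 mm up from the middle of the deck; origin at the centre of its underside. The juice bowl, the strainer and the reamer are stacked on it at the start
- soak_basin: round blue plastic soak basin, empty, fixed; 176 mm across and 55 mm high at the rim, its flat floor 126 mm across and 4 mm above the bench; origin at the centre of its underside
- basket_floor (a point): centre of the steel mesh basket floor in the open tank of the white ultrasonic cleaner (fixed, empty, housing 175 mm along its own x by 190 mm along its own y, rim 115 mm above the bench); the tank is 140 mm (x) by 150 mm (y) inside and its basket floor lies 75 mm above the bench, 40 mm below the rim; this point lies on the basket floor, axes along the tank's sides
- drain_tray: round white enamel draining tray with a blue edge, fixed; 178 mm across, rim 12 mm high, its flat floor 158 mm across and 3 mm above the bench; origin at the centre of its underside
- spray_bottle: white spray bottle with blue band and red trigger head, 60 mm across, 160 mm high, standing loose on the bench among the juicer's things; origin at the centre of its underside
- torch: black pocket torch standing loose on its head, 43 mm across at the foot, 115 mm high; origin at the centre of its underside
There are look-alikes about, which are no part of the job. Several things have the shape of the reamer; the one meant has the colours described above.

How it is judged (in metres and radians):
On the way, in this order (a step that is already met when the one before it is completed fails the run):
1. the reamer stands upright on the floor of the soak basin, released (horizontal distance between reamer and soak_basin below 0.036 m and z of reamer in the frame of soak_basin between 0 and 0.01 m and angle between reamer's own z axis and vertical below 0.1 rad and contact force between the fingers and reamer below 0.05 N and linear speed of reamer below 0.02 m/s), for 0.2 s.
2. the strainer lies flat on the basket floor of the ultrasonic cleaner, released (horizontal distance between strainer and basket_floor below 0.026 m and z of strainer in the frame of basket_floor between -0.004 and 0.006 m and angle between strainer's own z axis and vertical below 0.08 rad and contact force between the fingers and strainer below 0.05 N and linear speed of strainer below 0.02 m/s), for 0.2 s.
3. the juice bowl stands flat on the draining tray, released (horizontal distance between juice_bowl and drain_tray below 0.026 m and z of juice_bowl in the frame of drain_tray between -0.001 and 0.009 m and angle between juice_bowl's own z axis and vertical below 0.06 rad and contact force between the fingers and juice_bowl below 0.05 N and linear speed of juice_bowl below 0.02 m/s), for 0.2 s.
At the end, for the whole second after the job is handed in: All released, at rest, upright and at resting height (5 mm): reamer within 36 mm of the basin's centre, strainer within 26 mm of the basket's, juice bowl within 26 mm of the tray's, dust cover within 12 mm of the motor base's axis; tilts under 0.1, 0.08, 0.06 and 0.05 rad (all of step 1 and all of step 2 and all of step 3 and horizontal distance between dust_cover and motor_base below 0.012 m and z of dust_cover in the frame of motor_base between 0.081 and 0.091 m and angle between dust_cover's own z axis and vertical below 0.05 rad and contact force between the fingers and dust_cover below 0.05 N and linear speed of dust_cover below 0.02 m/s); the robot touches nothing.
It fails at once if a part of the juicer is dropped or thrown (faster than 0.7 m/s while no finger touches it) ((contact force between the fingers and reamer below 0.02 N and linear speed of reamer above 0.7 m/s) or (contact force between the fingers and strainer below 0.02 N and linear speed of strainer above 0.7 m/s) or (contact force between the fingers and juice_bowl below 0.02 N and linear speed of juice_bowl above 0.7 m/s) or (contact force between the fingers and dust_cover below 0.02 N and linear speed of dust_cover above 0.7 m/s)).
It fails at once if the spray bottle is shifted by more than 30 mm or knocked over (distance of spray_bottle from where it was at the start of the episode above 0.03 m or angle between spray_bottle's own z axis and vertical above 0.3 rad).
It fails at once if the torch is shifted by more than 30 mm or knocked over (distance of torch from where it was at the start of the episode above 0.03 m or angle between torch's own z axis and vertical above 0.3 rad).
It also fails if it takes over 122 s, if anything falls off the work surface, if the arm or the gripper's body presses on something with over 40 N, if the wrist force passes 120 N, or if a joint passes its speed limit or range.

## Working session

There is one attempt and no reset: what is moved stays moved. The work goes in short steps, Python scripts to look and compute and a tool call to move; the robot and the scene stay as the last step left them, time stands still between calls to the robot, and variables do not carry over. Pictures are saved under pics/ and viewed, and the job is handed in when it is done.

Besides the shell and the picture viewer there is one more tool, called as a command line: name --pt "numbers of a row" for each row, then --argument value for the rest. play_rows: Moves the arm, as the interface text tells. Its arguments: {"type":"object","properties":{"deltas":{"type":"array","items":{"type":"array","items":{"type":"number"}}}},"required":["deltas"]}

```bash
mkdir -p pics
cat > h.py <<'E'
import numpy as np, cv2
from station import r
def snap(cam,fn):
    s=r.sense(); c=r.capture(cam); cv2.imwrite('pics/'+fn,c['pixels'][:,:,::-1]); return s,c
E
python3 - <<'E'
from h import *
print({k:np.round(v,3).tolist() for k,v in r.sense().items()}, r.pinch_z)
for cam in ['scene','side','wrist']:
    s,c=snap(cam,cam+'0.png')
    if 'R' in c: print(cam,(-c['R'].T@c['t']).round(3))
    else: print(c['T_tool_cam'].round(3))
    for n in ['reamer','strainer','juice_bowl','dust_cover','motor_base','soak_basin','basket_floor','drain_tray','spray_bottle','torch']:
        try:
            print(cam,n,[(d['centre'] if isinstance(d['centre'],list) else np.round(d['centre'],3).tolist(),round(d['score'],2)) for d in r.spot_in(cam,n)])
        except Exception as e: print(n,e)
E
```

```text
{'time_s': 0.0, 'joints': [-55.658, 22.09, 0.379, -0.028, -68.413, -14.816], 'joint_velocities': [0.007, -0.041, 0.02, -0.023, -0.031, 0.027], 'effort': [-0.001, -39.067, 18.741, 4.22, 0.011, -0.0], 'tcp_pos': [0.209, -0.588, 0.193], 'ee_rot': [[-0.943, -0.334, -0.001], [-0.334, 0.943, 0.002], [0.0, 0.002, -1.0]], 'wrist_force': [-0.263, -0.178, -0.821], 'moment': [-0.025, 0.014, -0.04], 'gripper_width': 1.0} 0.0187
scene [1.414 0.333 1.185]
scene reamer [([0.6908, -0.1444, 0.149], 0.82), ([0.6789, -0.4861, 0.0419], 0.82), ([0.3703, -0.1317, 0.0424], 0.53)]
scene strainer [([0.6895, -0.1347, 0.1095], 0.91)]
scene juice_bowl [([0.6715, -0.1524, 0.1197], 0.71)]
scene dust_cover [([0.4817, 0.0006, 0.0686], 0.68)]
scene motor_base [([0.7298, -0.1082, 0.0416], 0.76)]
scene soak_basin [([0.4683, 0.427, 0.018], 0.88), ([0.487, -0.2098, 0.092], 0.74)]
scene basket_floor [([0.6724, 0.1539, 0.077], 0.69), ([0.6717, -0.1505, 0.1247], 0.47)]
scene drain_tray [([0.4652, -0.4298, 0.0083], 0.97)]
scene spray_bottle [([0.4853, -0.2077, 0.0902], 0.81), ([0.4913, 0.2148, 0.0814], 0.28)]
scene torch [(
[... 352 characters left out ...]
], 0.75)]
side motor_base [([0.6248, -0.0982, 0.0374], 0.79)]
side soak_basin [([0.5144, 0.4156, 0.0233], 0.91)]
side basket_floor [([0.63, 0.182, 0.0771], 0.64), ([0.4655, -0.4335, 0.0027], 0.34)]
side drain_tray [([0.4672, -0.4338, 0.0054], 0.59)]
side spray_bottle [([0.4555, -0.2013, 0.0826], 0.55), ([0.653, -0.1143, 0.115], 0.28)]
side torch [([0.4678, 0.2261, 0.0588], 0.98)]
[[-0.    -0.965 -0.263  0.071]
 [ 1.    -0.    -0.    -0.   ]
 [-0.    -0.263  0.965 -0.191]
 [ 0.     0.     0.     1.   ]]
wrist reamer []
wrist strainer []
wrist juice_bowl []
wrist dust_cover []
wrist motor_base []
wrist soak_basin []
wrist basket_floor []
wrist drain_tray []
wrist spray_bottle []
wrist torch []
```

View pics/scene0.png

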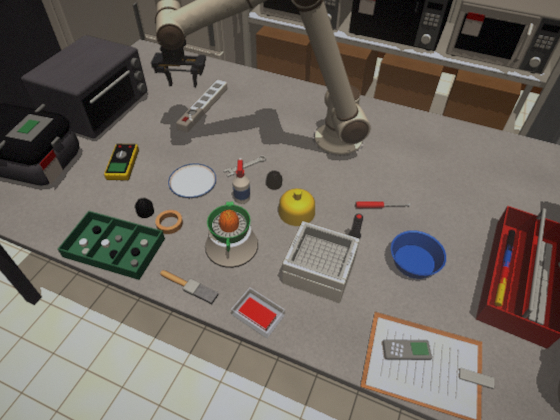

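View pics/side0.png

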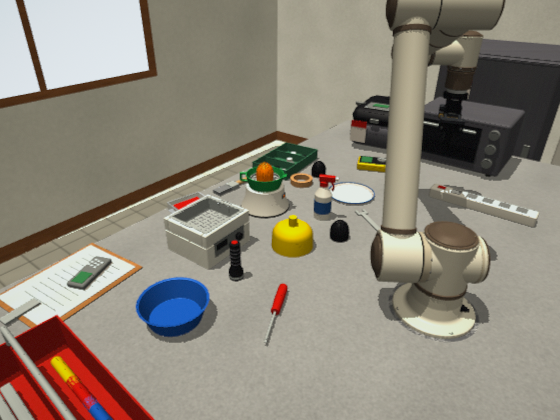

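The scene view shows the stack at about (230,222), the yellow cover at (297,206), the cleaner at (320,255), the basin at (418,255), the tray at (192,180), the bottle at (241,182) and the torch at (357,225). Next I fit silhouettes from known sizes to get accurate positions.

```bash
cat > fit.py <<'E'
from h import *
from scipy.optimize import minimize
def rev(prof,n=72):
    a=np.linspace(0,2*np.pi,n,endpoint=False)
    return np.array([[rr*np.cos(t),rr*np.sin(t),z] for rr,z in prof for t in a])
def box(x,y,z0,z1): return np.array([[i*x/2,j*y/2,z] for i in(-1,1) for j in(-1,1) for z in(z0,z1)])
P={'dust_cover':rev([(.066,0),(.013,.104),(.013,.074)]),'soak_basin':rev([(.088,.055),(.065,0)]),'drain_tray':rev([(.089,.012),(.08,0)]),
'spray_bottle':rev([(.03,0),(.03,.1)]),'torch':rev([(.0215,0),(.0215,.03),(.015,.115)]),'basket_floor':box(.175,.19,-.075,.04),
'motor_base':rev([(.088,0)]),'reamer':rev([(.03,0),(.03,.026),(.015,.058),(.002,.063)])}
def proj(c,X):
    Y=X@c['R'].T+c['t']; p=Y@c['camera_matrix'].T; return p[:,:2]/p[:,2:]
def hullmask(pts):
    m=np.zeros((420*4,560*4),np.uint8); h=cv2.convexHull((pts*4+1.5).astype(np.float32)).round().astype(np.int32)
    cv2.fillConvexPoly(m,h,1); return m
def big(reg):
    n,l,st,_=cv2.connectedComponentsWithStats(reg.astype(np.uint8)); k=1+np.argmax(st[1:,4]); return l==k
E
python3 - <<'E'
from fit import *
C={k:r.capture(k) for k in('scene','side')}
init={'dust_cover':(.45,.01,0),'soak_basin':(.49,.42,0),'drain_tray':(.465,-.43,0),'torch':(.48,.22,0),'basket_floor':(.65,.165,.075),'motor_base':(.68,-.13,0)}
for n,(x0,y0,z0) in init.items():
    regs={}
    for cam in C:
        ds=r.cut_out(cam,n)
        for d in ds:
            m=d['region']
            ys,xs=np.nonzero(m); e=proj(C[cam],np.array([[x0,y0,z0+.03]]))[0]
            if np.hypot(xs.mean()-e[0],ys.mean()-e[1])<40:
                regs[cam]=m; break
        if cam in regs: cv2.imwrite(f'pics/m_{n}_{cam}.png',regs[cam].astype(np.uint8)*255)
    def cost(p,cams):
        t=0
        a=np.radians(p[2]*100) if n=='basket_floor' else 0
        Rz=np.array([[np.cos(a),-np.sin(a),0],[np.sin(a),np.cos(a),0],[0,0,1]])
        for cam in cams:
            pts=np.nonzero(big(regs[cam])); ob=hullmask(np.c_[pts[1],pts[0]])
            pr=hullmask(proj(C[cam],P[n]@Rz.T+[p[0],p[1],z0]))
            t+=1-(ob&pr).sum()/(ob|pr).sum()
        return t
    for cams in [['scene'],['side'],['scene','side']]:
        if not all(c in regs for c in cams): continue
        best=None
        for a0 in ([-.3,0,.3,] if n=='basket_floor' else [0]):
            s=[[x0,y0,a0],[x0+.02,y0,a0],[x0,y0+.02,a0],[x0,y0,a0+.1]]
            if n!='basket_floor': s=[q[:2] for q in s[:3]]
            f=(lambda p:cost(p,cams)) 
            g=(lambda p:f(list(p)+[0]) if len(p)==2 else f(p))
            o=minimize(g,s[0],method='Nelder-Mead',options=dict(initial_simplex=s,xatol=2e-4,fatol=1e-4))
            if best is None or o.fun<best.fun: best=o
        print(n,cams,best.x.round(4),round(best.fun,3))
# orange reamer
for cam in C:
    hsv=cv2.cvtColor(C[cam]['pixels'],cv2.COLOR_RGB2HSV)
    m=((hsv[...,0]<14)&(hsv[...,1]>180)&(hsv[...,2]>100))
    e=proj(C[cam],np.array([[.67,-.135,.14]]))[0]
    ys,xs=np.nonzero(m); k=np.hypot(xs-e[0],ys-e[1])<25
    print(cam,xs[k].min(),xs[k].max(),ys[k].min(),ys[k].max(),e)
    im=C[cam]['pixels'][:,:,::-1]
    e=e.astype(int); crop=im[max(e[1]-50,0):e[1]+50,e[0]-60:e[0]+60]; cv2.imwrite(f'pics/crop_{cam}.png',cv2.resize(crop,None,fx=6,fy=6,interpolation=cv2.INTER_CUBIC)); print(e)
E
```

```text
dust_cover ['scene'] [ 0.4463 -0.0097] 0.182
dust_cover ['side'] [ 0.4481 -0.0161] 0.163
dust_cover ['scene', 'side'] [ 0.447  -0.0123] 0.378
soak_basin ['scene'] [0.4913 0.4267] 0.034
soak_basin ['side'] [0.4906 0.4233] 0.036
soak_basin ['scene', 'side'] [0.4907 0.4249] 0.081
drain_tray ['scene'] [ 0.4699 -0.4255] 0.027
drain_tray ['side'] [ 0.4648 -0.4265] 0.051
drain_tray ['scene', 'side'] [ 0.4684 -0.4259] 0.1
torch ['scene'] [0.462  0.2138] 0.361
torch ['side'] [0.4793 0.2121] 0.162
torch ['scene', 'side'] [0.4786 0.2128] 0.53
basket_floor ['scene'] [0.6515 0.1535 0.0211] 0.03
basket_floor ['side'] [0.6522 0.1494 0.0038] 0.025
basket_floor ['scene', 'side'] [0.6513 0.1519 0.0166] 0.068
motor_base ['scene'] [ 0.6743 -0.1524] 0.169
motor_base ['side'] [ 0.6759 -0.161 ] 0.364
motor_base ['scene', 'side'] [ 0.6735 -0.1539] 0.542
scene 220 237 210 231 [233.08668679 218.495555  ]
[233 218]
side 256 272 168 180 [261.97491663 172.88636574]
[261 172]
```

View pics/crop_scene.png

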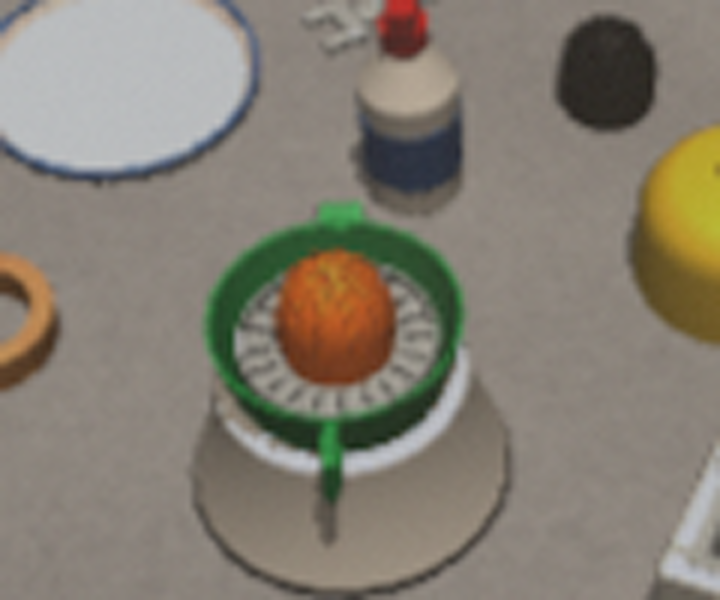

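View pics/crop_side.png

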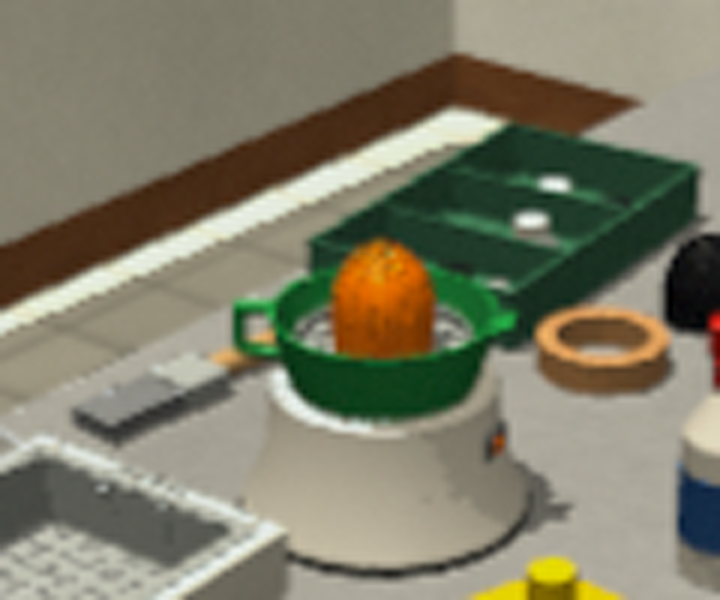

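Run:
```python
from fit import *
C={k:r.capture(k) for k in('scene','side')}
def ray(cam,u):
    c=C[cam]; d=c['R'].T@np.linalg.solve(c['camera_matrix'],[u[0],u[1],1]); return -c['R'].T@c['t'],d
def onz(cam,u,z): o,d=ray(cam,u); return (o+d*(z-o[2])/d[2])[:2].round(4)
for x,y in [(.675,-.153),(.672,-.148),(.675,-.145)]:
    for cam in C:
        q=proj(C[cam],rev([(.03,0),(.03,.026),(.026,.04),(.015,.058),(.002,.063)])+[x,y,.108])
        print(x,y,cam,q.min(0).round(1),q.max(0).round(1))
```

```text
0.675 -0.153 scene [217.7 208.7] [237.5 231.8]
0.675 -0.153 side [255.6 162.3] [272.7 182.8]
0.672 -0.148 scene [219.5 208.5] [239.3 231.6]
0.672 -0.148 side [255.4 163. ] [272.4 183.5]
0.675 -0.145 scene [219.9 209.5] [239.7 232.6]
0.675 -0.145 side [254.2 163. ] [271.3 183.6]
```

```bash
cat > go.py <<'E'
import sys
from h import *
from scipy.spatial.transform import Rotation as Ro
# usage: go.py yaw x,y,z ...   tool y = world y rotated by yaw
s=r.sense(); R=s['ee_rot']; R=np.array(R); p=np.array(s['tcp_pos']); print('now',s['time_s'],p.round(4),np.round(s['gripper_width'],3),np.round(s['wrist_force'],1))
yaw=float(sys.argv[1]); T=Ro.from_euler('z',yaw,degrees=True).as_matrix()@np.diag([-1.,1,-1])
w=Ro.from_matrix(R.T@T).as_rotvec(degrees=True)/5
for a in sys.argv[2:]:
    q=np.array([float(v) for v in a.split(',')]); print(a,np.r_[R.T@(q-p)/.025,w].round(2).tolist(), 'dist',np.linalg.norm(q-p).round(3))
E
python3 go.py 0 .209,-.589,.30 .675,-.15,.32
```

```text
now 2.45 [ 0.2089 -0.589   0.1937] 0.999 [-0.3  0.3  0.4]
.209,-.589,.30 [-0.0, -0.0, -4.25, -0.0, -0.0, 3.91] dist 0.106
.675,-.15,.32 [-23.44, 10.32, -5.05, -0.0, -0.0, 3.91] dist 0.653
```

play_rows --pt "0 0 -4.25 0 0 0 87" --pt "-5 2 -5 0 0 1 87" --pt "-23.44 10.32 -5.05 0 0 3.91 87" --pt "-23.44 10.32 -5.05 0 0 3.91 87" --pt "-23.44 10.32 -5.05 0 0 3.91 87" --pt "-23.44 10.32 -5.05 0 0 3.91 87" --pt "-23.44 10.32 -5.05 0 0 3.91 87" --pt "-23.44 10.32 -5.05 0 0 3.91 87" --pt "-23.44 10.32 -5.05 0 0 3.91 87" --pt "-23.44 10.32 -5.05 0 0 3.91 87" --pt "-23.44 10.32 -5.05 0 0 3.91 87" --pt "-23.44 10.32 -5.05 0 0 3.91 87"

```text
time_s: 3.65
tcp_pos: [0.6023, -0.2183, 0.3116]
ee_rot: [[-1.0, 0.0, 0.001], [0.0, 1.0, -0.0], [-0.001, -0.0, -1.0]]
wrist_force: [0.6, -1.5, 0.4]
gripper_width: 0.996
```

```bash
python3 go.py 0 .675,-.15,.32
```

```text
now 3.65 [ 0.6023 -0.2183  0.3116] 0.996 [ 0.6 -1.5  0.4]
.675,-.15,.32 [-2.91, 2.73, -0.33, -0.0, 0.01, -0.0] dist 0.1
```

play_rows --pt "-2.9 2.7 -0.3 0 0 0 87" --pt "-2.9 2.7 -0.3 0 0 0 87" --pt "-2.9 2.7 -0.3 0 0 0 87" --pt "-2.9 2.7 -0.3 0 0 0 87" --pt "-2.9 2.7 -0.3 0 0 0 87"

```text
time_s: 4.15
tcp_pos: [0.6731, -0.1531, 0.3188]
ee_rot: [[-1.0, 0.001, -0.0], [0.001, 1.0, -0.0], [0.0, -0.0, -1.0]]
wrist_force: [-0.0, -0.7, -0.2]
gripper_width: 0.997
```

```bash
cat > wr.py <<'E'
from h import *
def wpose(s,c):
    T=np.eye(4); T[:3,:3]=s['ee_rot']; T[:3,3]=s['tcp_pos']; return T@c['T_tool_cam']
def wproj(s,c,X):
    W=np.linalg.inv(wpose(s,c)); Y=X@W[:3,:3].T+W[:3,3]; p=Y@c['camera_matrix'].T; return p[:,:2]/p[:,2:]
def wz(s,c,u,z):
    W=wpose(s,c); d=W[:3,:3]@np.linalg.solve(c['camera_matrix'],[u[0],u[1],1]); o=W[:3,3]; return o+d*(z-o[2])/d[2]
def overlay(s,c,circs,fn):
    im=cv2.resize(c['pixels'][:,:,::-1],None,fx=1.42,fy=1.42)
    for x,y,z,rad,col in circs:
        a=np.linspace(0,2*np.pi,80); q=wproj(s,c,np.c_[x+rad*np.cos(a),y+rad*np.sin(a),0*a+z])*1.42
        cv2.polylines(im,[q.round().astype(np.int32)],True,col,1)
    cv2.imwrite('pics/'+fn,im)
E
python3 - <<'E'
from wr import *
s,c=snap('wrist','w1.png'); print(s['tcp_pos'])
x,y=.675,-.151
overlay(s,c,[(x,y,.131,.068,(255,0,255)),(x,y,.115,.053,(255,255,0)),(x,y,.108,.03,(255,0,0)),(x,y,0,.088,(0,0,255)),(x,y,.134,.03,(255,0,0))],'w1o.png')
E
```

```text
[ 0.67310364 -0.15310963  0.31877537]
```

View pics/w1o.png

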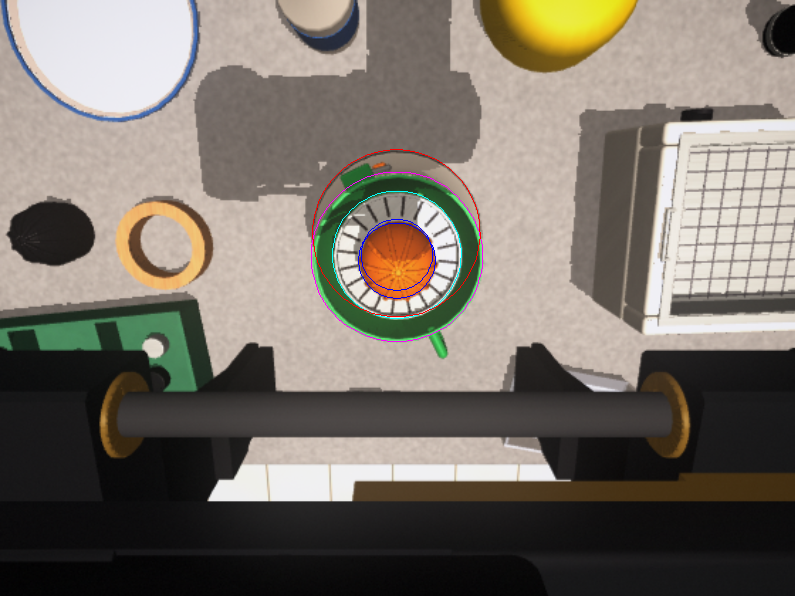

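The overlay with the stack axis at (0.675, -0.151) matches the wrist image: bowl rim x 312–482, strainer, and cone at (397,257). The handle points about 25° left of +x. Descending for the reamer.

```bash
python3 go.py 0 .675,-.151,.16 .675,-.151,.1155
```

```text
now 4.2 [ 0.6729 -0.1535  0.3192] 1.001 [0.1 0.3 0.3]
.675,-.151,.16 [-0.08, 0.1, 6.37, -0.0, 0.0, -0.02] dist 0.159
.675,-.151,.1155 [-0.08, 0.1, 8.15, -0.0, 0.0, -0.02] dist 0.204
```

play_rows --pt "-0.08 0.1 1.5 0 0 0 74" --pt "-0.08 0.1 3 0 0 0 74" --pt "-0.08 0.1 4.5 0 0 0 74" --pt "-0.08 0.1 6 0 0 0 74" --pt "-0.08 0.1 6.4 0 0 0 74" --pt "-0.08 0.1 6.4 0 0 0 74" --pt "-0.08 0.1 6.9 0 0 0 74" --pt "-0.08 0.1 7.4 0 0 0 74" --pt "-0.08 0.1 7.8 0 0 0 74" --pt "-0.08 0.1 8.15 0 0 0 74" --pt "-0.08 0.1 8.15 0 0 0 74"

```text
time_s: 5.3
tcp_pos: [0.6746, -0.1498, 0.113]
ee_rot: [[-1.0, 0.001, -0.003], [0.001, 1.0, 0.0], [0.003, 0.0, -1.0]]
wrist_force: [-0.8, 0.1, -1.4]
gripper_width: 0.851
```

```bash
python3 go.py 0 .675,-.151,.1155; python3 -c "
from h import *
s,c=snap('scene','s2.png')
cv2.imwrite('pics/s2c.png',cv2.resize(c['pixels'][140:280,150:330,::-1],None,fx=4,fy=4))"
```

```text
now 5.3 [ 0.6746 -0.1498  0.113 ] 0.851 [-0.8  0.1 -1.4]
.675,-.151,.1155 [-0.01, -0.05, -0.1, 0.0, -0.04, -0.01] dist 0.003
```

View pics/s2c.png

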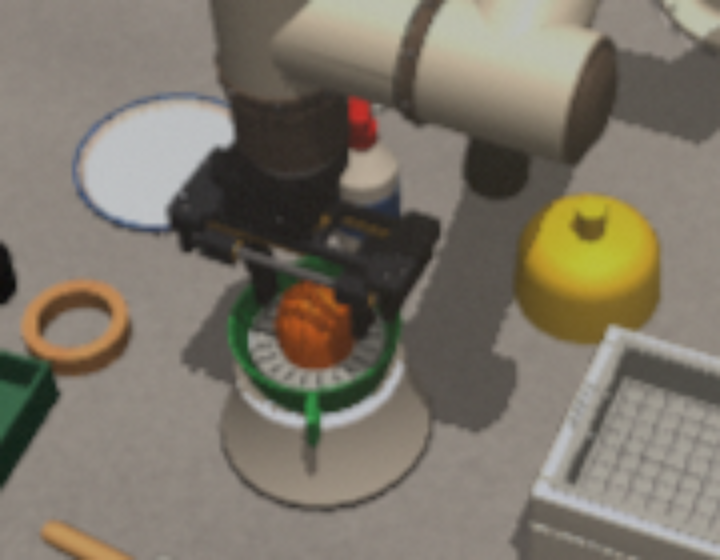

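The fingers straddle the cone inside the bowl with no contact force. Closing.

play_rows --pt "0 -0.05 -0.06 0 0 0 50" --pt "0 -0.05 -0.06 0 0 0 50" --pt "0 -0.05 -0.06 0 0 0 50" --pt "0 -0.05 -0.06 0 0 0 50" --pt "0 -0.05 -0.06 0 0 0 50" --pt "0 -0.05 -0.06 0 0 0 50"

```text
time_s: 5.95
tcp_pos: [0.6756, -0.1513, 0.1165]
ee_rot: [[-1.0, 0.0, 0.0], [0.0, 1.0, -0.0], [-0.0, -0.0, -1.0]]
wrist_force: [0.6, -0.3, 0.5]
gripper_width: 0.58
```

```bash
python3 go.py 0 .675,-.151,.24
```

```text
now 5.95 [ 0.6756 -0.1513  0.1165] 0.58 [ 0.6 -0.3  0.5]
.675,-.151,.24 [0.02, 0.01, -4.94, -0.0, 0.0, -0.01] dist 0.124
```

play_rows --pt "0 0 0 0 0 0 30" --pt "0 0 0 0 0 0 30" --pt "0 0 0 0 0 0 30"

```text
time_s: 6.25
tcp_pos: [0.6756, -0.1512, 0.1164]
ee_rot: [[-1.0, 0.0, -0.0], [0.0, 1.0, 0.0], [0.0, 0.0, -1.0]]
wrist_force: [0.4, -0.5, -0.0]
gripper_width: 0.488
```

```bash
python3 -c "
from h import *
s,c=snap('scene','s3.png')
a=cv2.resize(c['pixels'][150:270,170:310,::-1],None,fx=4,fy=4)
s,c=snap('wrist','s3w.png')
cv2.imwrite('pics/s3c.png',a)"
```

```text
(no output)
```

View pics/s3c.png

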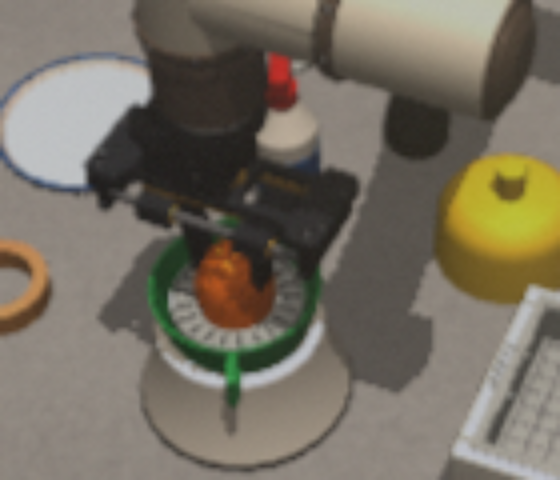

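View pics/s3w.png

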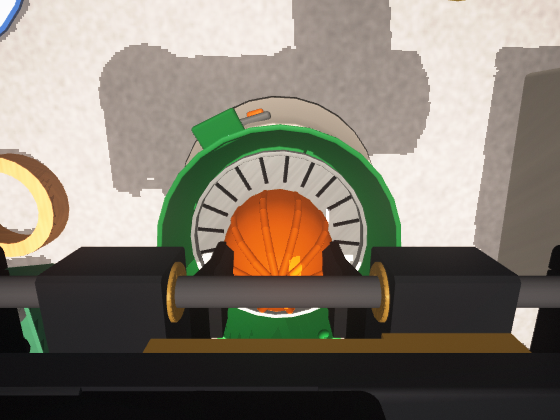

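Run:
```python
from wr import *
s=r.sense(); print(s['gripper_width']*87, s['tcp_pos'],s['wrist_force'])
s,c=snap('wrist','w4.png')
x,y=.675,-.151
overlay(s,c,[(x,y,.131,.068,(255,0,255)),(x,y,.115,.053,(255,255,0)),(x,y,.108,.03,(255,0,0)),(x,y,.134,.03,(255,0,0)),(x,y,.15,.021,(0,255,0))],'w4o.png')
s,c=snap('side','d4.png')
cv2.imwrite('pics/d4c.png',cv2.resize(c['pixels'][110:230,210:350,::-1],None,fx=5,fy=5,interpolation=cv2.INTER_CUBIC))
```

```text
42.21607854919184 [ 0.67559181 -0.15122795  0.11640412] [-0.06733408  0.51319044 -0.65887318]
```

View pics/w4o.png

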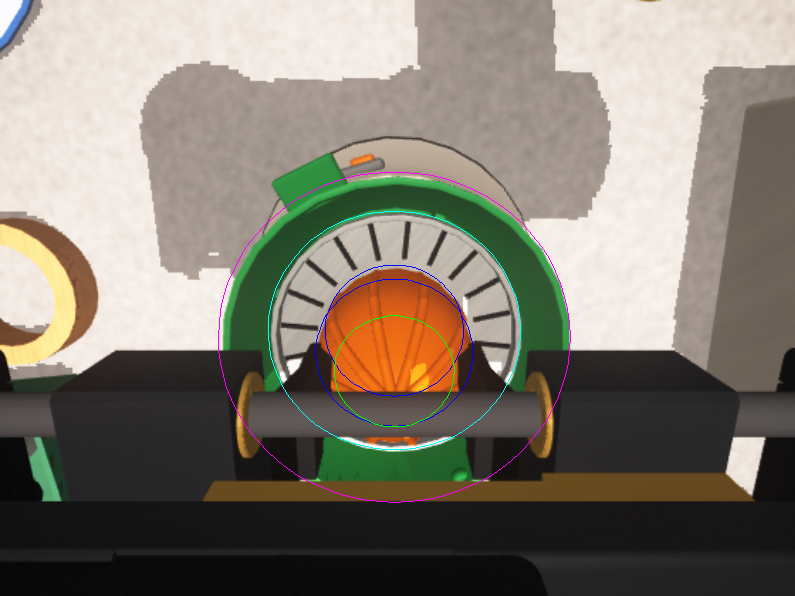

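View pics/d4c.png

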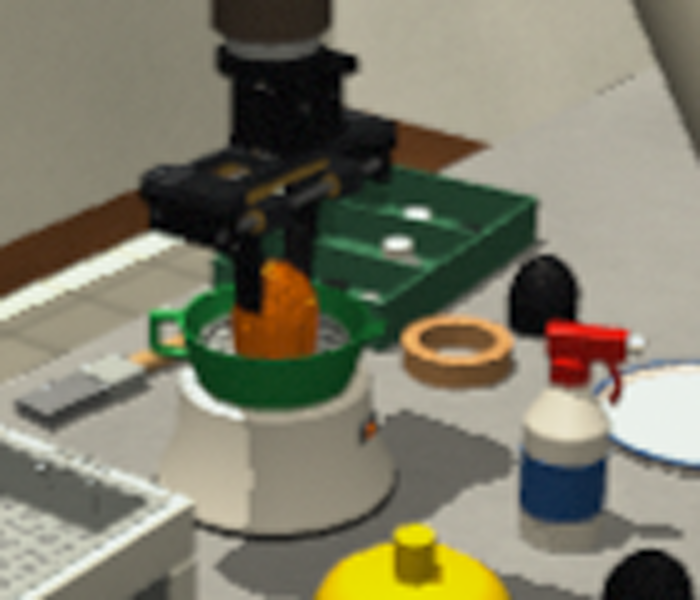

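The side view shows the fingertips only about halfway down the cone, around crop (250,312). The opened tips sit well behind the TCP, so they're gripping the rounded part at 42 mm. I'll reopen and go about 12 mm lower.

play_rows --pt "0 0 0 0 0 0 74" --pt "0 0 0 0 0 0 74" --pt "0 0 0 0 0 0 74" --pt "0 0 0 0 0 0 74" --pt "0 0 0.12 0 0 0 74" --pt "0 0 0.24 0 0 0 74" --pt "0 0 0.36 0 0 0 74" --pt "0 0 0.44 0 0 0 74" --pt "0 0 0.44 0 0 0 74"

```text
time_s: 7.35
tcp_pos: [0.6753, -0.1513, 0.1048]
ee_rot: [[-1.0, 0.0, -0.001], [0.0, 1.0, 0.0], [0.001, 0.0, -1.0]]
wrist_force: [-0.3, 0.2, 0.9]
gripper_width: 0.848
```

Run:
```python
from wr import *
s=r.sense(); print(s['gripper_width']*87, s['tcp_pos'],s['wrist_force'])
s,c=snap('side','d5.png')
cv2.imwrite('pics/d5c.png',cv2.resize(c['pixels'][110:230,210:350,::-1],None,fx=5,fy=5,interpolation=cv2.INTER_CUBIC))
```

```text
73.792726623998 [ 0.67528079 -0.15128345  0.10476447] [-0.33520883  0.19595155  0.93896159]
```

View pics/d5c.png

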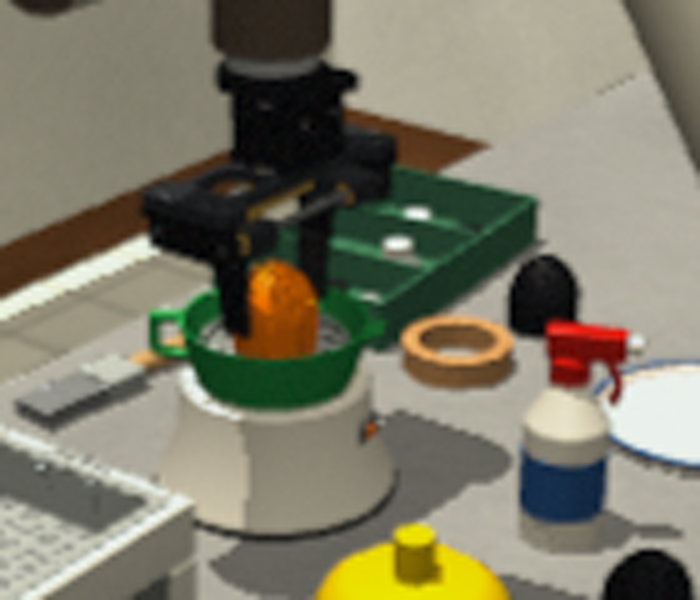

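Run:
```python
from fit import *
c=r.capture('side')
for y in (-.114,-.107,-.100):
  for z in (.105,.115,.125):
    print(y,z,((proj(c,np.array([[.675,y,z]]))[0]-[210,110])*5).round(0))
print(((proj(c,rev([(.03,0)],8)+[.675,-.151,.108])-[210,110])*5).round(0).tolist())
print(((proj(c,np.array([[.675,-.151,.171],[.675,-.151,.166]]))-[210,110])*5).round(0))
```

```text
-0.114 0.105 [236. 368.]
-0.114 0.115 [236. 355.]
-0.114 0.125 [235. 342.]
-0.107 0.105 [229. 372.]
-0.107 0.115 [229. 359.]
-0.107 0.125 [229. 346.]
-0.1 0.105 [223. 375.]
-0.1 0.115 [223. 362.]
-0.1 0.125 [222. 349.]
[[237.0, 335.0], [227.0, 348.0], [242.0, 361.0], [274.0, 365.0], [302.0, 358.0], [311.0, 344.0], [296.0, 332.0], [265.0, 328.0]]
[[268. 264.]
 [269. 271.]]
```

Run:
```python
from wr import *
im=cv2.imread('pics/d5.png'); cv2.imwrite('pics/d5d.png',cv2.resize(im[150:190,245:290],None,fx=15,fy=15,interpolation=cv2.INTER_NEAREST))
s,c=snap('wrist','w5.png')
```

```text
(no output)
```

View pics/d5d.png

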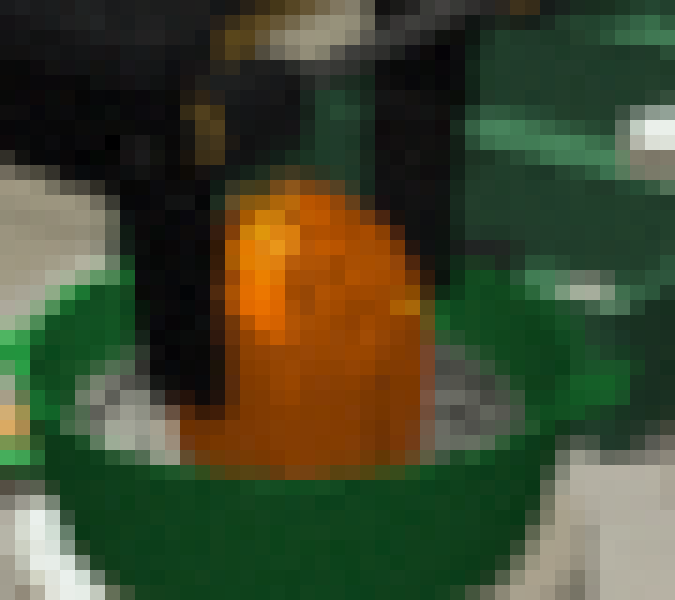

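View pics/w5.png

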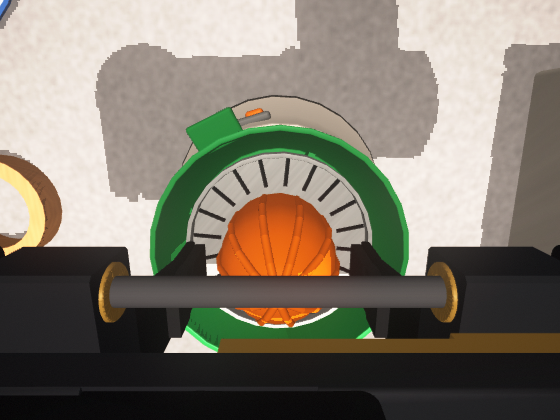

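play_rows --pt "0 0 0.1 0 0 0 74" --pt "0 0 0.2 0 0 0 74" --pt "0 0 0.3 0 0 0 74" --pt "0 0 0.3 0 0 0 74"

```text
time_s: 7.9
tcp_pos: [0.6752, -0.1512, 0.0972]
ee_rot: [[-1.0, 0.001, -0.001], [0.001, 1.0, 0.0], [0.001, 0.0, -1.0]]
wrist_force: [-0.7, 0.6, 0.4]
gripper_width: 0.852
```

Run:
```python
from wr import *
s=r.sense(); print(s['gripper_width']*87, s['tcp_pos'],s['wrist_force'])
s,c=snap('side','d6.png')
im=cv2.imread('pics/d6.png'); cv2.imwrite('pics/d6d.png',cv2.resize(im[150:190,245:290],None,fx=12,fy=12,interpolation=cv2.INTER_NEAREST))
```

```text
74.08522058256797 [ 0.67520253 -0.15123716  0.09721285] [-0.69389814  0.61662195  0.35594358]
```

View pics/d6d.png

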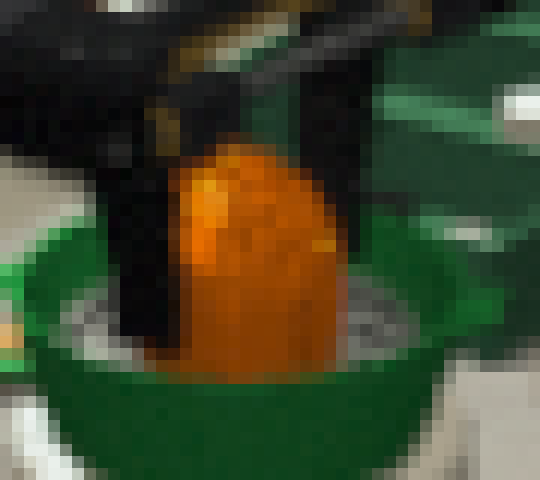

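play_rows --pt "0 0 0 0 0 0 40" --pt "0 0 0 0 0 0 40" --pt "0 0 0 0 0 0 40" --pt "0 0 0 0 0 0 40" --pt "0 0 0 0 0 0 40" --pt "0 0 0 0 0 0 40"

```text
time_s: 8.55
tcp_pos: [0.6757, -0.1513, 0.098]
ee_rot: [[-1.0, 0.0, 0.0], [0.0, 1.0, -0.0], [-0.0, -0.0, -1.0]]
wrist_force: [-0.5, 0.4, 0.5]
gripper_width: 0.693
```

```bash
python3 go.py 0 .675,-.151,.24
python3 - <<'E'
from wr import *
s,c=snap('side','d6.png')
im=cv2.imread('pics/d6.png'); cv2.imwrite('pics/d7d.png',cv2.resize(im[140:190,235:300],None,fx=10,fy=10,interpolation=cv2.INTER_NEAREST))
E
```

```text
now 8.55 [ 0.6757 -0.1513  0.098 ] 0.693 [-0.5  0.4  0.5]
.675,-.151,.24 [0.03, 0.01, -5.68, -0.0, 0.0, -0.0] dist 0.142
```

View pics/d7d.png

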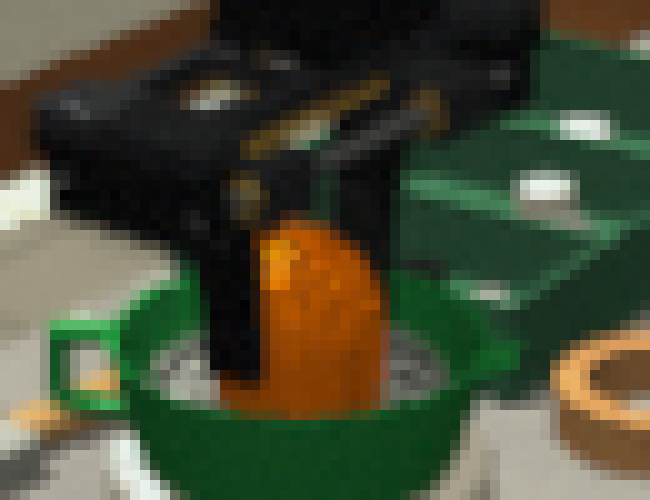

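Width is now 60.3 mm, so it's gripping the cylindrical part. Lifting.

play_rows --pt "0 0 -0.4 0 0 0 40" --pt "0 0 -1.2 0 0 0 40" --pt "0 0 -2.2 0 0 0 40" --pt "0 0 -3.3 0 0 0 40" --pt "0 0 -4.4 0 0 0 40" --pt "0 0 -5.2 0 0 0 40" --pt "0 0 -5.6 0 0 0 40" --pt "0 0 -5.6 0 0 0 40"

```text
time_s: 9.4
tcp_pos: [0.6762, -0.1514, 0.2399]
ee_rot: [[-1.0, 0.0, 0.003], [0.0, 1.0, -0.0], [-0.003, -0.0, -1.0]]
wrist_force: [0.3, 0.8, -0.2]
gripper_width: 0.688
```

```bash
python3 go.py 0 .675,.1,.24 .491,.425,.2 .491,.425,.1
python3 - <<'E'
from wr import *
s,c=snap('side','d8.png')
E
```

```text
now 9.4 [ 0.6762 -0.1514  0.2399] 0.688 [ 0.3  0.8 -0.2]
.675,.1,.24 [0.05, 10.05, -0.01, -0.0, 0.04, -0.0] dist 0.251
.491,.425,.2 [7.42, 23.05, 1.57, -0.0, 0.04, -0.0] dist 0.607
.491,.425,.1 [7.44, 23.05, 5.57, -0.0, 0.04, -0.0] dist 0.621
```

View pics/d8.png

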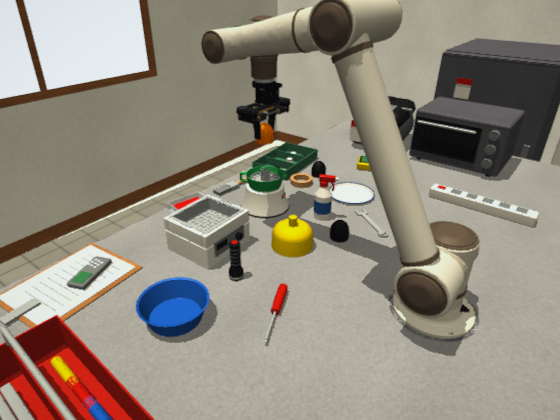

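The reamer is up in the gripper at (263,132), and the strainer and hub stay in the bowl. Moving to the basin.

play_rows --pt "0.2 0.7 0 0 0 0 40" --pt "0.7 2.2 0 0 0 0 40" --pt "1.3 4 0 0 0 0 40" --pt "1.9 5.8 0 0 0 0 40" --pt "2.5 7.6 0 0 0 0 40" --pt "3.1 9.4 0 0 0 0 40" --pt "3.7 11.2 0 0 0 0 40" --pt "4.3 13 0 0 0 0 40" --pt "4.9 14.8 0 0 0 0 40" --pt "5.5 16.6 0 0 0 0 40" --pt "6.1 18.4 0 0 0 0 40" --pt "6.6 20.2 0 0 0 0 40"

```text
time_s: 10.65
tcp_pos: [0.5084, 0.3554, 0.2365]
ee_rot: [[-1.0, -0.0, -0.002], [-0.0, 1.0, -0.002], [0.002, -0.002, -1.0]]
wrist_force: [0.7, -0.3, -0.1]
gripper_width: 0.692
```

play_rows --pt "0.5 1.8 0.2 0 0 0 40" --pt "0.8 2.6 0.6 0 0 0 40" --pt "0.85 2.85 1.2 0 0 0 40" --pt "0.85 2.85 1.8 0 0 0 40" --pt "0.85 2.85 1.8 0 0 0 40" --pt "0.85 2.85 1.8 0 0 0 40"

```text
time_s: 11.25
tcp_pos: [0.4896, 0.4238, 0.1921]
ee_rot: [[-1.0, 0.001, -0.001], [0.001, 1.0, -0.002], [0.001, -0.002, -1.0]]
wrist_force: [0.0, 0.4, 0.1]
gripper_width: 0.686
```

```bash
python3 go.py 0 .491,.425,.1 .491,.425,.0
python3 - <<'E'
from wr import *
s,c=snap('wrist','w9.png')
s,c=snap('side','d9.png')
E
```

```text
now 11.25 [0.4896 0.4238 0.1921] 0.686 [0.  0.4 0.1]
.491,.425,.1 [-0.06, 0.06, 3.69, -0.02, -0.01, -0.01] dist 0.092
.491,.425,.0 [-0.06, 0.06, 7.69, -0.02, -0.01, -0.01] dist 0.192
```

View pics/w9.png

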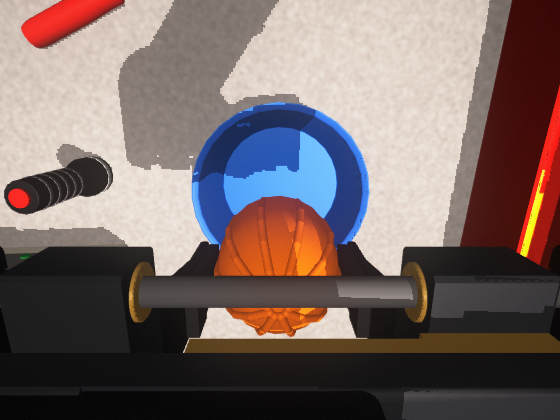

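View pics/d9.png

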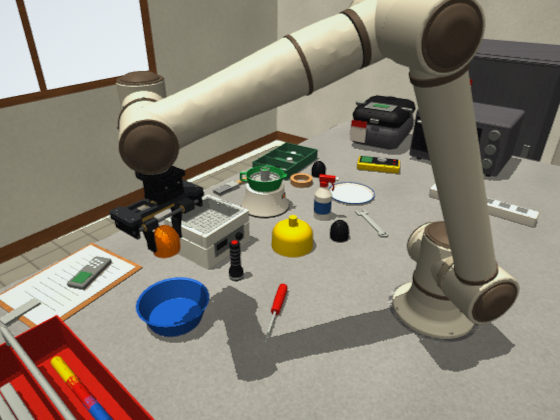

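Centred over the basin laterally. Descending in stages.

play_rows --pt "-0.05 0.05 0.8 0 0 0 40" --pt "-0.05 0.05 1.9 0 0 0 40" --pt "-0.05 0.05 3 0 0 0 40" --pt "-0.05 0.05 4.1 0 0 0 40" --pt "-0.05 0.05 5.2 0 0 0 40" --pt "-0.05 0.05 6.1 0 0 0 40" --pt "-0.05 0.05 6.8 0 0 0 40" --pt "-0.05 0.05 7.1 0 0 0 40" --pt "-0.05 0.05 7.1 0 0 0 40"

```text
time_s: 12.25
tcp_pos: [0.491, 0.4258, 0.0151]
ee_rot: [[-1.0, 0.001, -0.0], [0.001, 1.0, -0.001], [0.0, -0.001, -1.0]]
wrist_force: [-0.7, -0.5, -0.7]
gripper_width: 0.688
```

Run:
```python
from wr import *
s,c=snap('side','d10.png')
print(s['tcp_pos'],s['wrist_force'])
im=c['pixels'][:,:,::-1]; cv2.imwrite('pics/d10c.png',cv2.resize(im[220:350,100:250],None,fx=5,fy=5))
```

```text
[0.49097922 0.42577495 0.01505763] [-0.65510922 -0.49686103 -0.69252907]
```

View pics/d10c.png

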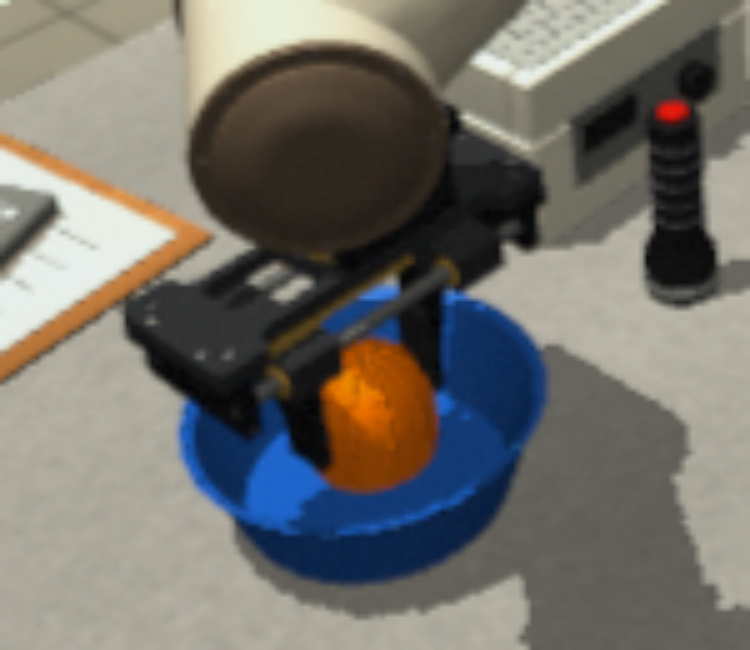

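play_rows --pt "0 0 0.25 0 0 0 40" --pt "0 0 0.5 0 0 0 40" --pt "0 0 0.65 0 0 0 40" --pt "0 0 0.65 0 0 0 40"

```text
time_s: 12.7
tcp_pos: [0.4905, 0.4259, -0.0015]
ee_rot: [[-1.0, 0.001, -0.001], [0.001, 1.0, -0.001], [0.001, -0.001, -1.0]]
wrist_force: [0.0, 0.1, -1.0]
gripper_width: 0.687
```

play_rows --pt "0 0 0.05 0 0 0 40" --pt "0 0 0.1 0 0 0 40" --pt "0 0 0.1 0 0 0 40"

```text
time_s: 13.0
tcp_pos: [0.4908, 0.4263, -0.0035]
ee_rot: [[-1.0, 0.0, -0.0], [0.0, 1.0, -0.0], [0.0, -0.0, -1.0]]
wrist_force: [0.0, 0.1, -0.9]
gripper_width: 0.691
```

play_rows --pt "0 0 0.05 0 0 0 40" --pt "0 0 0.1 0 0 0 40" --pt "0 0 0.1 0 0 0 40"

```text
time_s: 13.3
tcp_pos: [0.4908, 0.4263, -0.0059]
ee_rot: [[-1.0, 0.0, -0.0], [0.0, 1.0, -0.0], [0.0, -0.0, -1.0]]
wrist_force: [-0.2, 0.5, -0.5]
gripper_width: 0.691
```

play_rows --pt "0 0 0.04 0 0 0 40" --pt "0 0 0.08 0 0 0 40" --pt "0 0 0.08 0 0 0 40"

```text
time_s: 13.6
tcp_pos: [0.4909, 0.4263, -0.0061]
ee_rot: [[-1.0, -0.0, 0.0], [-0.0, 1.0, 0.0], [-0.0, 0.0, -1.0]]
wrist_force: [-3.1, -1.4, 7.2]
gripper_width: 0.69
```

Touchdown came at TCP z −0.006, exactly as predicted (7 N). Releasing.

play_rows --pt "0 0 -0.04 0 0 0 64" --pt "0 0 -0.04 0 0 0 70" --pt "0 0 -0.04 0 0 0 76" --pt "0 0 -0.04 0 0 0 76" --pt "0 0 -0.04 0 0 0 76" --pt "0 0 -1 0 0 0 76" --pt "0 0 -2.5 0 0 0 76" --pt "0 0 -4.5 0 0 0 76" --pt "0 0 -6.5 0 0 0 76" --pt "0 0 -8.5 0 0 0 76" --pt "0 0 -9.5 0 0 0 76" --pt "0 0 -9.5 0 0 0 76"

```text
time_s: 14.8
tcp_pos: [0.4926, 0.428, 0.2355]
ee_rot: [[-1.0, 0.0, 0.007], [0.0, 1.0, 0.008], [-0.007, 0.008, -1.0]]
wrist_force: [-0.3, 0.1, 0.1]
gripper_width: 0.875
```

```bash
python3 go.py 0 .59,.152,.3 .675,-.151,.24
python3 - <<'E'
from wr import *
s,c=snap('side','d11.png')
E
```

```text
now 14.8 [0.4926 0.428  0.2355] 0.875 [-0.3  0.1  0.1]
.59,.152,.3 [-3.91, -11.02, -2.64, 0.09, 0.08, -0.0] dist 0.3
.675,-.151,.24 [-7.3, -23.16, -0.31, 0.09, 0.08, -0.0] dist 0.607
```

View pics/d11.png

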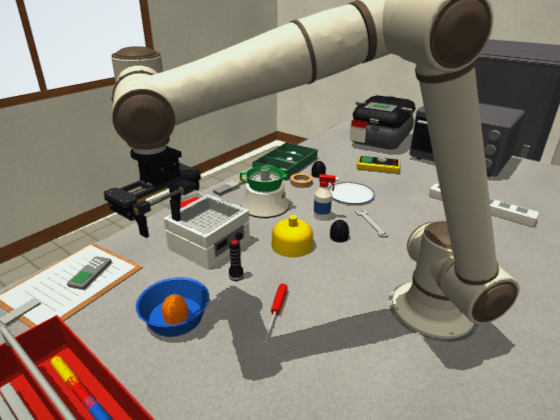

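The reamer stands upright in the basin at (175,308). I stop over the cleaner on the way back for a wrist look.

```bash
python3 go.py 0 .65,.152,.33
```

```text
now 14.85 [0.4914 0.427  0.232 ] 0.873 [-0.4  0.6 -1.2]
.65,.152,.33 [-6.36, -10.98, -3.95, 0.05, 0.03, -0.01] dist 0.332
```

play_rows --pt "-6.35 -11 -3.95 0 0 0 60" --pt "-6.35 -11 -3.95 0 0 0 60" --pt "-6.35 -11 -3.95 0 0 0 60" --pt "-6.35 -11 -3.95 0 0 0 60" --pt "-6.35 -11 -3.95 0 0 0 60" --pt "-6.35 -11 -3.95 0 0 0 60" --pt "-6.35 -11 -3.95 0 0 0 60" --pt "-6.35 -11 -3.95 0 0 0 60" --pt "-6.35 -11 -3.95 0 0 0 60" --pt "-6.35 -11 -3.95 0 0 0 60" --pt "-6.35 -11 -3.95 0 0 0 60"

```text
time_s: 15.95
tcp_pos: [0.6487, 0.1524, 0.3273]
ee_rot: [[-1.0, -0.001, -0.002], [-0.001, 1.0, -0.001], [0.002, -0.001, -1.0]]
wrist_force: [-0.3, -0.3, 0.8]
gripper_width: 0.688
```

Run:
```python
from wr import *
s,c=snap('wrist','w12.png'); print(s['tcp_pos'],s['ee_rot'])
im=cv2.resize(c['pixels'][:,:,::-1],None,fx=1.42,fy=1.42)
def rect(x,y,z,a,b,yaw,col):
    t=np.radians(yaw); R=np.array([[np.cos(t),-np.sin(t)],[np.sin(t),np.cos(t)]])
    q=np.array([[a,b],[a,-b],[-a,-b],[-a,b]])/2@R.T+[x,y]
    cv2.polylines(im,[(wproj(s,c,np.c_[q,[z]*4])*1.42).round().astype(np.int32)],True,col,1)
rect(.651,.152,.115,.14,.15,1.5,(0,0,255)); rect(.651,.152,.115,.175,.19,1.5,(255,0,255)); rect(.651,.152,.075,.14,.15,1.5,(0,255,0))
cv2.imwrite('pics/w12o.png',im)
```

```text
[0.64870253 0.15240091 0.3273293 ] [[-9.99997273e-01 -1.38608853e-03 -1.87950284e-03]
 [-1.38500950e-03  9.99998875e-01 -5.75282727e-04]
 [ 1.88029812e-03 -5.72678029e-04 -9.99998068e-01]]
```

View pics/w12o.png

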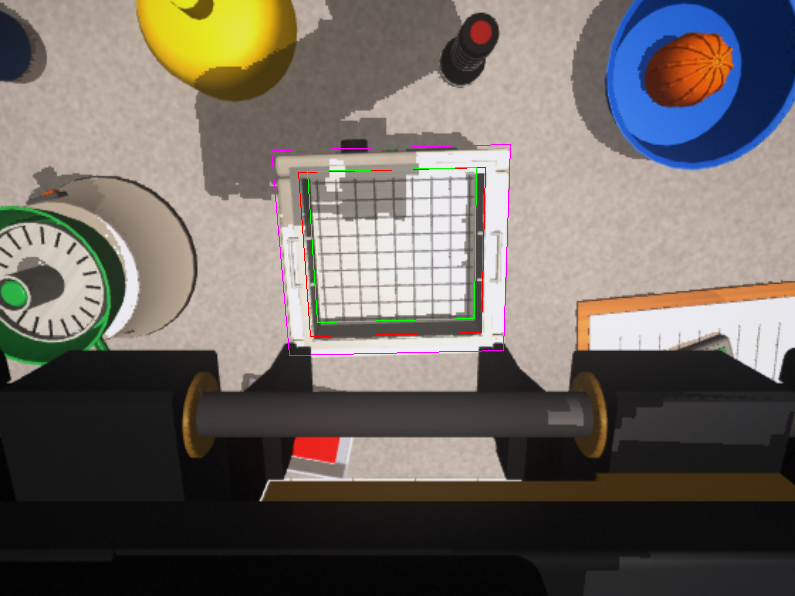

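The basket fit at (0.651, 0.152) matches the picture, floor at (310–478, 168–322). The hub is visible at the stack. Now to the strainer.

```bash
python3 go.py 0 .675,-.151,.2 .675,-.151,.105
```

```text
now 16.0 [0.6488 0.1524 0.3277] 0.69 [ 0.3 -0.8 -0.3]
.675,-.151,.2 [-1.04, -12.14, 5.11, -0.0, -0.01, 0.02] dist 0.33
.675,-.151,.105 [-1.04, -12.14, 8.91, -0.0, -0.01, 0.02] dist 0.377
```

play_rows --pt "-1.04 -12.14 1.5 0 0 0 52" --pt "-1.04 -12.14 1.5 0 0 0 52" --pt "-1.04 -12.14 1.5 0 0 0 52" --pt "-1.04 -12.14 1.5 0 0 0 52" --pt "-1.04 -12.14 1.5 0 0 0 52" --pt "-1.04 -12.14 1.5 0 0 0 52" --pt "-1.04 -12.14 2.2 0 0 0 52" --pt "-1.04 -12.14 4 0 0 0 52" --pt "-1.04 -12.14 5.1 0 0 0 52" --pt "-1.04 -12.14 5.1 0 0 0 52" --pt "-1.04 -12.14 5.1 0 0 0 52"

```text
time_s: 17.1
tcp_pos: [0.6758, -0.1519, 0.2016]
ee_rot: [[-1.0, -0.001, 0.0], [-0.001, 1.0, -0.001], [-0.0, -0.001, -1.0]]
wrist_force: [-0.2, -0.2, 1.9]
gripper_width: 0.599
```

```bash
python3 go.py 0 .675,-.151,.105
python3 - <<'E'
from wr import *
s,c=snap('wrist','w13.png')
x,y=.675,-.151
overlay(s,c,[(x,y,.131,.068,(255,0,255)),(x,y,.115,.053,(255,255,0)),(x,y,.149,.0155,(0,0,255)),(x,y,.147,.011,(0,255,255))],'w13o.png')
E
```

```text
now 17.1 [ 0.6758 -0.1519  0.2016] 0.599 [-0.2 -0.2  1.9]
.675,-.151,.105 [0.03, 0.04, 3.87, -0.01, 0.0, 0.01] dist 0.097
```

View pics/w13o.png

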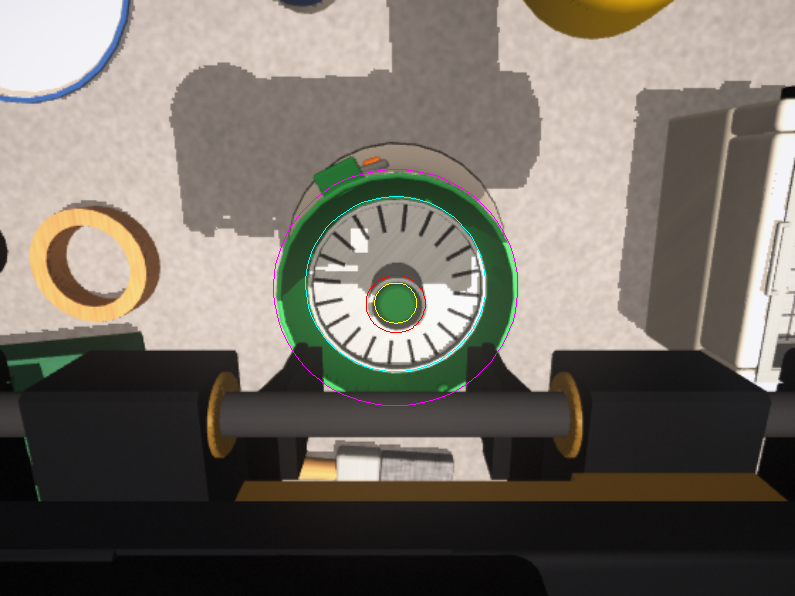

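The hub at (396,303) matches the predicted circle. Descending.

play_rows --pt "0.03 0.04 0.8 0 0 0 52" --pt "0.03 0.04 1.8 0 0 0 52" --pt "0.03 0.04 2.6 0 0 0 52" --pt "0.03 0.04 3.2 0 0 0 52" --pt "0.03 0.04 3.6 0 0 0 52" --pt "0.03 0.04 3.9 0 0 0 52" --pt "0.03 0.04 3.9 0 0 0 52"

```text
time_s: 17.85
tcp_pos: [0.6748, -0.1511, 0.1036]
ee_rot: [[-1.0, 0.0, 0.0], [0.0, 1.0, -0.0], [-0.0, -0.0, -1.0]]
wrist_force: [-0.2, -0.1, -0.3]
gripper_width: 0.595
```

```bash
cat > sidecrop.py <<'E'
import sys
from wr import *
u,v=int(sys.argv[2]),int(sys.argv[3]); cam=sys.argv[4] if len(sys.argv)>4 else 'side'
s,c=snap(cam,sys.argv[1]+'.png'); print(s['time_s'],s['gripper_width']*87, s['tcp_pos'].round(4),s['wrist_force'].round(1))
im=c['pixels'][:,:,::-1]; u=min(max(u,40),520);v=min(max(v,30),390); cv2.imwrite(f'pics/{sys.argv[1]}c.png',cv2.resize(im[v-30:v+30,u-40:u+40],None,fx=9,fy=9,interpolation=cv2.INTER_CUBIC))
E
python3 sidecrop.py d14 264 172
```

```text
17.85 51.799608949059255 [ 0.6748 -0.1511  0.1036] [-0.2 -0.1 -0.3]
```

View pics/d14c.png

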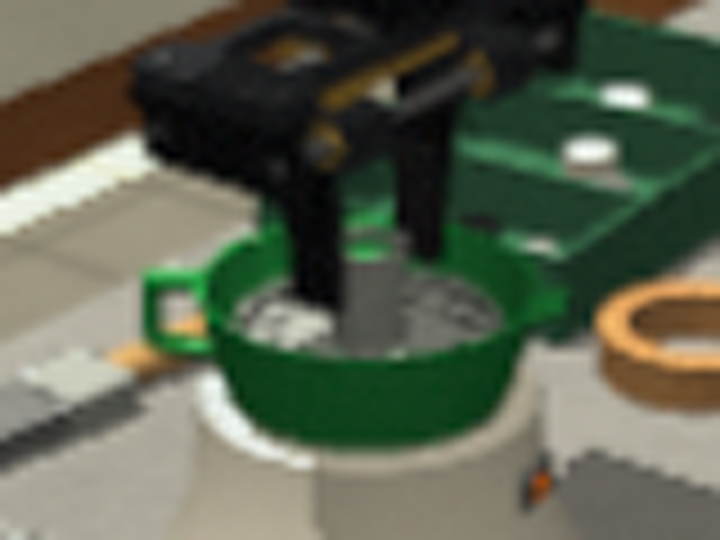

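play_rows --pt "0 0 0 0 0 0 20" --pt "0 0 0 0 0 0 20" --pt "0 0 0 0 0 0 20" --pt "0 0 0 0 0 0 20" --pt "0 0 0 0 0 0 20" --pt "0 0 0 0 0 0 20"

```text
time_s: 18.5
tcp_pos: [0.6748, -0.1513, 0.1039]
ee_rot: [[-1.0, 0.0, 0.001], [0.0, 1.0, -0.0], [-0.001, -0.0, -1.0]]
wrist_force: [-0.5, 0.5, 1.8]
gripper_width: 0.356
```

```bash
python3 sidecrop.py d15 264 172
```

```text
18.5 30.952544264604768 [ 0.6748 -0.1513  0.1039] [-0.5  0.5  1.8]
```

View pics/d15c.png

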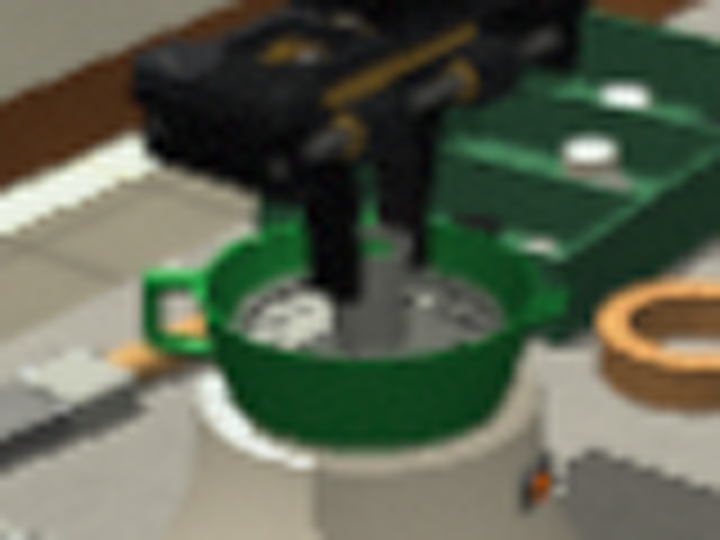

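The hub is gripped at 31.0 mm. Lifting straight up slowly, then checking that the bowl stays behind.

play_rows --pt "0 0 -0.2 0 0 0 20" --pt "0 0 -0.6 0 0 0 20" --pt "0 0 -1.2 0 0 0 20" --pt "0 0 -2 0 0 0 20" --pt "0 0 -3 0 0 0 20" --pt "0 0 -4 0 0 0 20" --pt "0 0 -5 0 0 0 20" --pt "0 0 -5.6 0 0 0 20" --pt "0 0 -5.6 0 0 0 20"

```text
time_s: 19.45
tcp_pos: [0.6758, -0.1516, 0.247]
ee_rot: [[-1.0, 0.0, 0.006], [0.0, 1.0, -0.001], [-0.006, -0.001, -1.0]]
wrist_force: [0.0, 0.1, -0.9]
gripper_width: 0.349
```

```bash
python3 sidecrop.py d16 264 150; python3 go.py 0 .651,.152,.243 .651,.152,.12
```

```text
19.45 30.390686583868646 [ 0.6758 -0.1516  0.247 ] [ 0.   0.1 -0.9]
now 19.5 [ 0.6749 -0.1513  0.2447] 0.35 [-0.1  1.5 -1.4]
.651,.152,.243 [0.96, 12.13, 0.07, 0.0, 0.03, -0.01] dist 0.304
.651,.152,.12 [0.98, 12.13, 4.99, 0.0, 0.03, -0.01] dist 0.329
```

View pics/d16c.png

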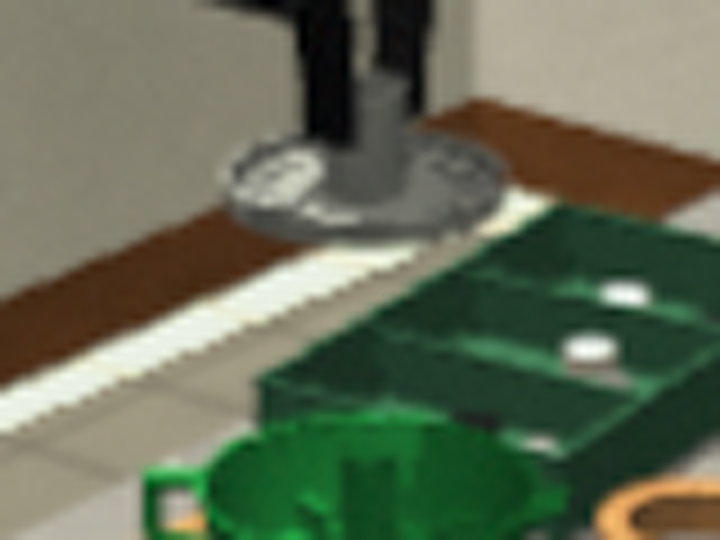

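The strainer is level in the gripper and the bowl stayed. Moving over the tank.

play_rows --pt "0.1 0.6 0 0 0 0 20" --pt "0.2 1.8 0 0 0 0 20" --pt "0.3 3.4 0 0 0 0 20" --pt "0.45 5.1 0 0 0 0 20" --pt "0.6 6.8 0 0 0 0 20" --pt "0.7 8.5 0 0 0 0 20" --pt "0.8 10 0 0 0 0 20" --pt "0.9 11.3 0 0 0 0 20" --pt "0.96 12.13 0 0 0 0 20" --pt "0.96 12.13 0 0 0 0 20" --pt "0.96 12.13 0 0 0 0 20"

```text
time_s: 20.6
tcp_pos: [0.6502, 0.1521, 0.2425]
ee_rot: [[-1.0, -0.0, -0.002], [-0.0, 1.0, -0.001], [0.002, -0.001, -1.0]]
wrist_force: [-0.4, 1.0, -0.3]
gripper_width: 0.351
```

```bash
python3 go.py 0 .651,.152,.13 .651,.152,.084 .651,.152,.074
```

```text
now 20.6 [0.6502 0.1521 0.2425] 0.351 [-0.4  1.  -0.3]
.651,.152,.13 [-0.04, 0.0, 4.5, -0.01, -0.02, 0.0] dist 0.113
.651,.152,.084 [-0.04, 0.0, 6.34, -0.01, -0.02, 0.0] dist 0.159
.651,.152,.074 [-0.04, 0.0, 6.74, -0.01, -0.02, 0.0] dist 0.169
```

play_rows --pt "0 0 0.7 0 0 0 20" --pt "0 0 1.8 0 0 0 20" --pt "0 0 3 0 0 0 20" --pt "0 0 4 0 0 0 20" --pt "0 0 4.6 0 0 0 20" --pt "0 0 5.1 0 0 0 20" --pt "0 0 5.6 0 0 0 20" --pt "0 0 6 0 0 0 20" --pt "0 0 6.3 0 0 0 20" --pt "0 0 6.3 0 0 0 20"

```text
time_s: 21.6
tcp_pos: [0.6502, 0.1517, 0.0848]
ee_rot: [[-1.0, 0.001, -0.002], [0.001, 1.0, -0.001], [0.002, -0.001, -1.0]]
wrist_force: [-0.7, 1.0, -1.5]
gripper_width: 0.358
```

```bash
python3 sidecrop.py d17 207 215;python3 sidecrop.py s17 320 250 scene
```

```text
21.6 31.180443382984958 [0.6502 0.1517 0.0848] [-0.7  1.  -1.5]
21.65 30.618947508488063 [0.6507 0.1519 0.0857] [ 0.3  1.3 -1.2]
```

View pics/d17c.png

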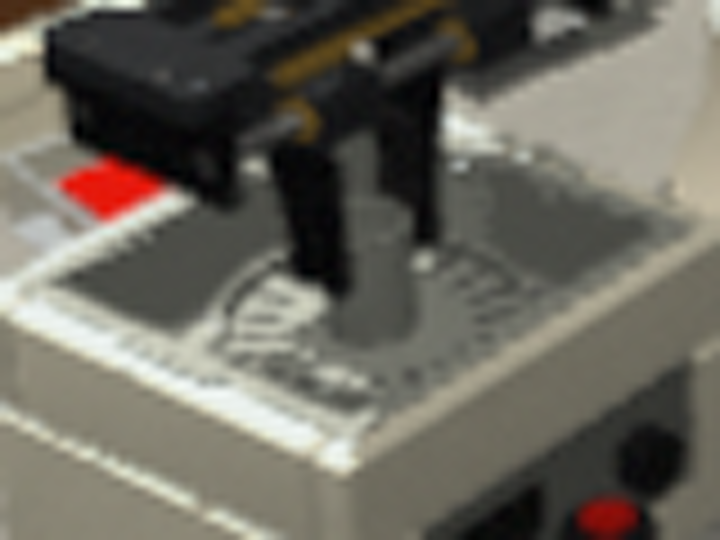

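View pics/s17c.png

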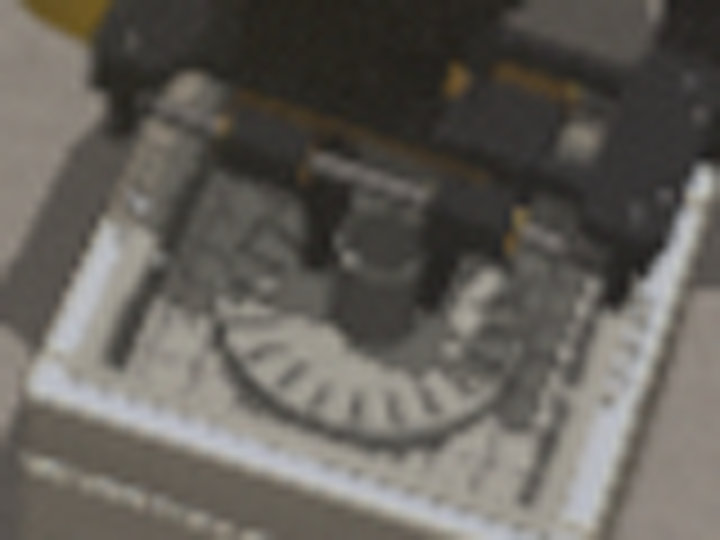

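The strainer is level inside the tank, clear of the walls. Final gentle lowering.

play_rows --pt "0 0 0.1 0 0 0 20" --pt "0 0 0.2 0 0 0 20" --pt "0 0 0.28 0 0 0 20" --pt "0 0 0.28 0 0 0 20"

```text
time_s: 22.1
tcp_pos: [0.6505, 0.1519, 0.0786]
ee_rot: [[-1.0, 0.0, -0.001], [0.0, 1.0, -0.0], [0.001, -0.0, -1.0]]
wrist_force: [-0.4, 0.7, -0.7]
gripper_width: 0.358
```

play_rows --pt "0 0 0.05 0 0 0 20" --pt "0 0 0.1 0 0 0 20" --pt "0 0 0.1 0 0 0 20"

```text
time_s: 22.4
tcp_pos: [0.6506, 0.1519, 0.0762]
ee_rot: [[-1.0, 0.0, -0.0], [0.0, 1.0, -0.0], [0.0, -0.0, -1.0]]
wrist_force: [-0.1, 0.1, -1.3]
gripper_width: 0.353
```

play_rows --pt "0 0 0.04 0 0 0 20" --pt "0 0 0.08 0 0 0 20" --pt "0 0 0.08 0 0 0 20"

```text
time_s: 22.7
tcp_pos: [0.6506, 0.1519, 0.0742]
ee_rot: [[-1.0, 0.0, -0.0], [0.0, 1.0, -0.0], [0.0, -0.0, -1.0]]
wrist_force: [-0.3, -0.7, -1.1]
gripper_width: 0.354
```

play_rows --pt "0 0 0.04 0 0 0 20" --pt "0 0 0.08 0 0 0 20" --pt "0 0 0.08 0 0 0 20"

```text
time_s: 23.0
tcp_pos: [0.6508, 0.1519, 0.0739]
ee_rot: [[-1.0, 0.0, 0.001], [0.0, 1.0, -0.0], [-0.001, -0.0, -1.0]]
wrist_force: [-2.4, -1.1, 4.9]
gripper_width: 0.35
```

play_rows --pt "0 0 0.04 0 0 0 20" --pt "0 0 0.08 0 0 0 20" --pt "0 0 0.08 0 0 0 20"

```text
time_s: 23.3
tcp_pos: [0.6509, 0.1519, 0.0738]
ee_rot: [[-1.0, -0.0, 0.002], [-0.0, 1.0, -0.0], [-0.002, -0.0, -1.0]]
wrist_force: [-5.9, -0.9, 10.8]
gripper_width: 0.359
```

Contact at TCP z 0.074, as predicted. Releasing and retreating.

play_rows --pt "0 0 -0.12 0 0 0 20" --pt "0 0 -0.12 0 0 0 36" --pt "0 0 -0.12 0 0 0 44" --pt "0 0 -0.12 0 0 0 52" --pt "0 0 -0.12 0 0 0 52" --pt "0 0 -0.8 0 0 0 52" --pt "0 0 -2 0 0 0 52" --pt "0 0 -3.5 0 0 0 52" --pt "0 0 -5.5 0 0 0 52" --pt "0 0 -7 0 0 0 52" --pt "0 0 -8 0 0 0 52" --pt "0 0 -8 0 0 0 52"

```text
time_s: 24.5
tcp_pos: [0.6528, 0.1524, 0.2758]
ee_rot: [[-1.0, 0.0, 0.009], [0.0, 1.0, 0.003], [-0.009, 0.003, -1.0]]
wrist_force: [-0.4, 0.5, -0.4]
gripper_width: 0.593
```

```bash
python3 go.py 0 .675,-.151,.22
python3 - <<'E'
from wr import *
s,c=snap('wrist','w18.png')
x,y=.651,.152
overlay(s,c,[(x,y,.075,.053,(255,0,255)),(x,y,.119,.0155,(0,0,255))],'w18o.png')
E
```

```text
now 24.5 [0.6528 0.1524 0.2758] 0.593 [-0.4  0.5 -0.4]
.675,-.151,.22 [-0.87, -12.14, 2.2, 0.03, 0.11, -0.0] dist 0.309
```

View pics/w18o.png

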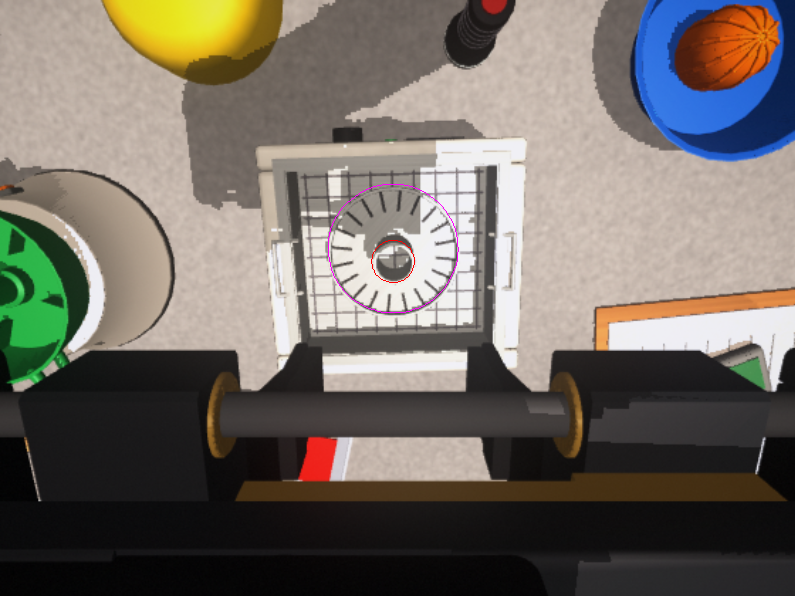

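The strainer is flat and centred in the basket, and the overlay coincides. Now the bowl.

play_rows --pt "-0.87 -12.14 2.2 0 0 0 46" --pt "-0.87 -12.14 2.2 0 0 0 46" --pt "-0.87 -12.14 2.2 0 0 0 46" --pt "-0.87 -12.14 2.2 0 0 0 46" --pt "-0.87 -12.14 2.2 0 0 0 46" --pt "-0.87 -12.14 2.2 0 0 0 46" --pt "-0.87 -12.14 2.2 0 0 0 46" --pt "-0.87 -12.14 2.2 0 0 0 46" --pt "-0.87 -12.14 2.2 0 0 0 46" --pt "-0.87 -12.14 2.2 0 0 0 46"

```text
time_s: 25.55
tcp_pos: [0.6725, -0.1498, 0.2155]
ee_rot: [[-1.0, -0.002, 0.0], [-0.002, 1.0, 0.0], [-0.0, 0.0, -1.0]]
wrist_force: [0.2, -0.2, -0.0]
gripper_width: 0.528
```

```bash
python3 go.py 0 .675,-.151,.105
python3 - <<'E'
from wr import *
s,c=snap('wrist','w19.png')
x,y=.675,-.151
overlay(s,c,[(x,y,.131,.068,(255,0,255)),(x,y,.147,.011,(0,0,255)),(x,y,.085,.068,(255,255,0)),(x,y,0,.088,(0,0,255))],'w19o.png')
E
```

```text
now 25.55 [ 0.6725 -0.1498  0.2155] 0.528 [ 0.2 -0.2 -0. ]
.675,-.151,.105 [-0.1, -0.05, 4.42, 0.0, 0.0, 0.02] dist 0.111
```

View pics/w19o.png

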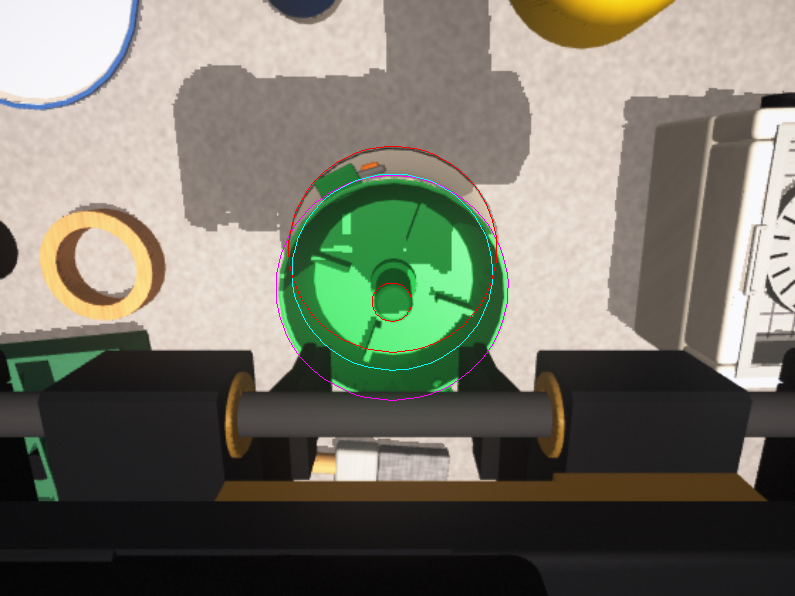

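The post at (392,301) matches. Descending.

play_rows --pt "-0.1 -0.05 0.8 0 0 0 46" --pt "-0.1 -0.05 1.8 0 0 0 46" --pt "-0.1 -0.05 2.8 0 0 0 46" --pt "-0.1 -0.05 3.6 0 0 0 46" --pt "-0.1 -0.05 4.2 0 0 0 46" --pt "-0.1 -0.05 4.45 0 0 0 46" --pt "-0.1 -0.05 4.45 0 0 0 46" --pt "-0.1 -0.05 4.45 0 0 0 46"

```text
time_s: 26.4
tcp_pos: [0.6756, -0.1523, 0.1053]
ee_rot: [[-1.0, -0.001, 0.002], [-0.001, 1.0, -0.0], [-0.002, -0.0, -1.0]]
wrist_force: [-0.1, 0.2, 0.8]
gripper_width: 0.527
```

```bash
python3 sidecrop.py d20 264 172
```

```text
26.4 45.82781263950999 [ 0.6756 -0.1523  0.1053] [-0.1  0.2  0.8]
```

View pics/d20c.png

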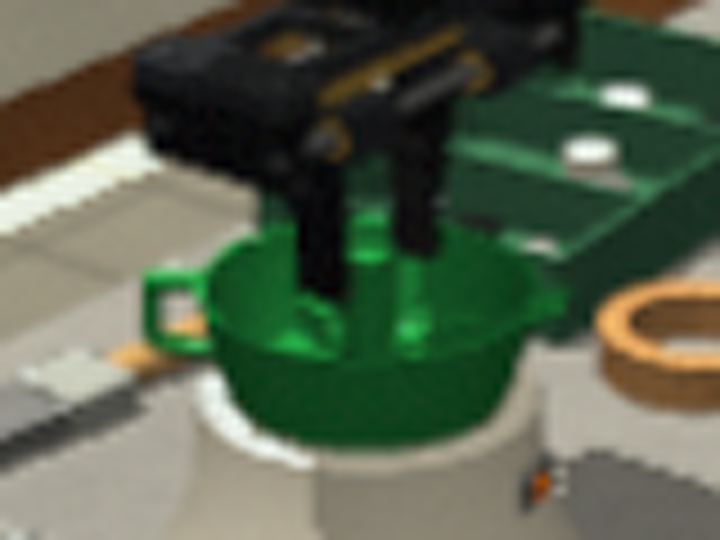

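play_rows --pt "0 0.03 0.1 0 0 0 46" --pt "0 0.03 0.1 0 0 0 12" --pt "0 0.03 0.1 0 0 0 12" --pt "0 0.03 0.1 0 0 0 12" --pt "0 0.03 0.1 0 0 0 12" --pt "0 0.03 0.1 0 0 0 12" --pt "0 0.03 0.1 0 0 0 12" --pt "0 0.03 0.1 0 0 0 12"

```text
time_s: 27.25
tcp_pos: [0.6749, -0.152, 0.1017]
ee_rot: [[-1.0, 0.0, 0.0], [0.0, 1.0, 0.0], [-0.0, 0.0, -1.0]]
wrist_force: [0.5, 1.1, -0.2]
gripper_width: 0.239
```

```bash
python3 go.py 0 .675,-.151,.24
```

```text
now 27.25 [ 0.6749 -0.152   0.1017] 0.239 [ 0.5  1.1 -0.2]
.675,-.151,.24 [-0.01, 0.04, -5.53, 0.0, 0.0, -0.0] dist 0.138
```

play_rows --pt "0 0 -0.2 0 0 0 12" --pt "0 0 -0.6 0 0 0 12" --pt "0 0 -1.2 0 0 0 12" --pt "0 0 -2 0 0 0 12" --pt "0 0 -3 0 0 0 12" --pt "0 0 -4 0 0 0 12" --pt "0 0 -5 0 0 0 12" --pt "0 0 -5.6 0 0 0 12" --pt "0 0 -5.6 0 0 0 12"

```text
time_s: 28.15
tcp_pos: [0.6762, -0.1525, 0.2454]
ee_rot: [[-1.0, 0.0, 0.006], [0.0, 1.0, -0.001], [-0.006, -0.001, -1.0]]
wrist_force: [0.2, -0.9, -1.7]
gripper_width: 0.24
```

```bash
python3 sidecrop.py d21 264 150; python3 go.py 0 .468,-.426,.241 .468,-.426,.05
```

```text
28.15 20.861777057995482 [ 0.6762 -0.1525  0.2454] [ 0.2 -0.9 -1.7]
now 28.2 [ 0.6752 -0.1521  0.2431] 0.241 [-0.8  0.  -3. ]
.468,-.426,.241 [8.28, -10.96, 0.06, 0.0, 0.03, -0.01] dist 0.343
.468,-.426,.05 [8.3, -10.96, 7.7, 0.0, 0.03, -0.01] dist 0.394
```

View pics/d21c.png

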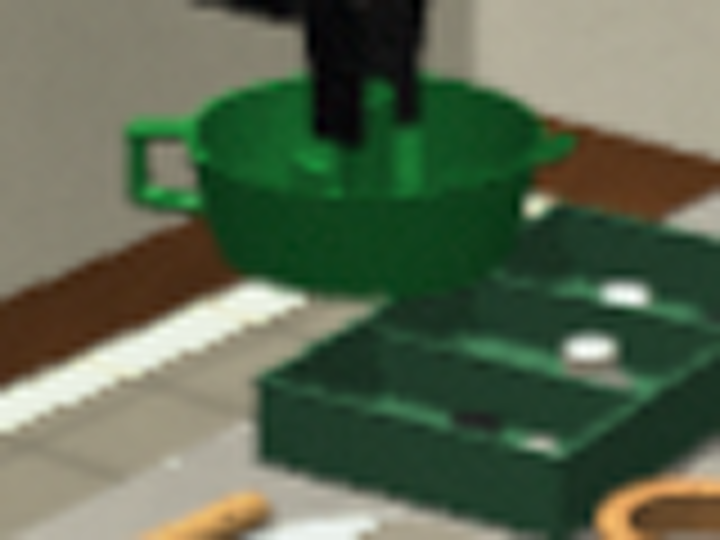

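The bowl is held, about level. Moving toward the tray at a height where the underside is about 0.22, above the bottle.

play_rows --pt "0.4 -0.5 0 0 0 0 12" --pt "1.2 -1.5 0 0 0 0 12" --pt "2.2 -2.9 0 0 0 0 12" --pt "3.2 -4.3 0 0 0 0 12" --pt "4.2 -5.7 0 0 0 0 12" --pt "5.2 -7 0 0 0 0 12" --pt "6.2 -8.3 0 0 0 0 12" --pt "7.1 -9.5 0 0 0 0 12" --pt "7.8 -10.4 0 0 0 0 12" --pt "8.3 -10.96 0 0 0 0 12" --pt "8.3 -10.96 0 0 0 0 12" --pt "8.3 -10.96 0 0 0 0 12"

```text
time_s: 29.4
tcp_pos: [0.4667, -0.4258, 0.2409]
ee_rot: [[-1.0, 0.001, -0.001], [0.001, 1.0, 0.001], [0.001, 0.001, -1.0]]
wrist_force: [0.7, 0.2, -2.6]
gripper_width: 0.243
```

```bash
python3 go.py 0 .468,-.426,.06 .468,-.426,.03
python3 - <<'E'
from wr import *
s,c=snap('wrist','w22.png')
x,y=.468,-.426
overlay(s,c,[(x,y,.012,.089,(255,0,255)),(x,y,.003,.079,(0,0,255))],'w22o.png')
E
```

```text
now 29.4 [ 0.4667 -0.4258  0.2409] 0.243 [ 0.7  0.2 -2.6]
.468,-.426,.06 [-0.06, -0.02, 7.24, 0.01, -0.01, -0.01] dist 0.181
.468,-.426,.03 [-0.06, -0.02, 8.44, 0.01, -0.01, -0.01] dist 0.211
```

View pics/w22o.png

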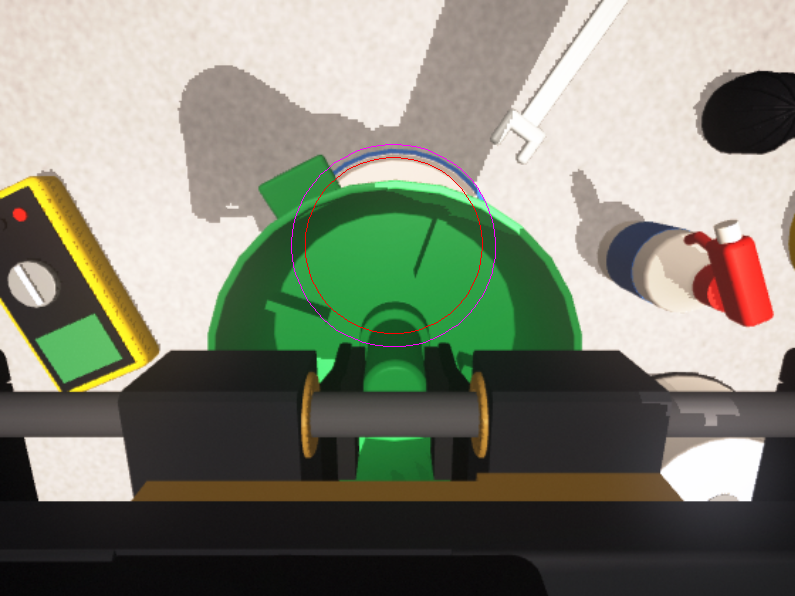

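The tray edge sits about 4 mm further out than the fit said, so I use (0.471, −0.427). Lowering.

play_rows --pt "-0.15 -0.04 0.8 0 0 0 12" --pt "-0.15 -0.04 2 0 0 0 12" --pt "-0.15 -0.04 3.3 0 0 0 12" --pt "-0.15 -0.04 4.6 0 0 0 12" --pt "-0.15 -0.04 5.8 0 0 0 12" --pt "-0.15 -0.04 6.8 0 0 0 12" --pt "-0.15 -0.04 7.5 0 0 0 12" --pt "-0.15 -0.04 8 0 0 0 12" --pt "-0.15 -0.04 8.3 0 0 0 12" --pt "-0.15 -0.04 8.3 0 0 0 12"

```text
time_s: 30.45
tcp_pos: [0.471, -0.4263, 0.0334]
ee_rot: [[-1.0, -0.0, -0.001], [-0.0, 1.0, 0.001], [0.001, 0.001, -1.0]]
wrist_force: [-0.3, 0.5, -1.7]
gripper_width: 0.243
```

```bash
python3 sidecrop.py d23 352 185;python3 sidecrop.py s23 192 178 scene
```

```text
30.45 21.116724632187054 [ 0.471  -0.4263  0.0334] [-0.3  0.5 -1.7]
30.5 20.92088212067589 [ 0.4715 -0.4268  0.0344] [ 0.5  0.3 -1.8]
```

View pics/d23c.png

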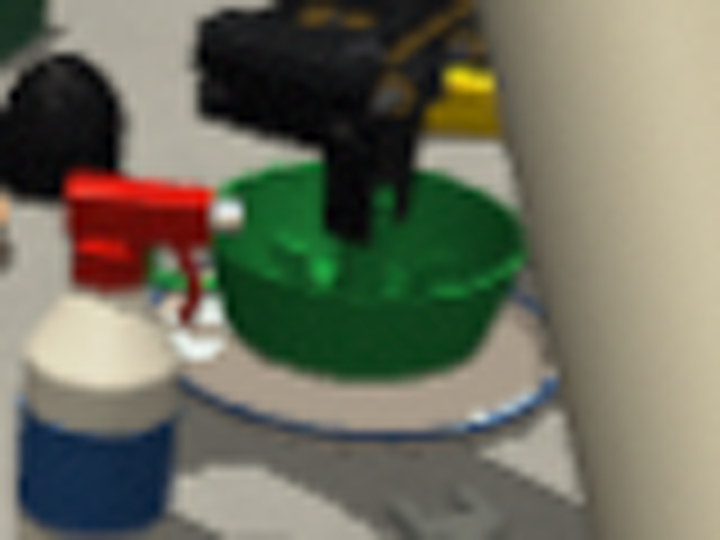

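View pics/s23c.png

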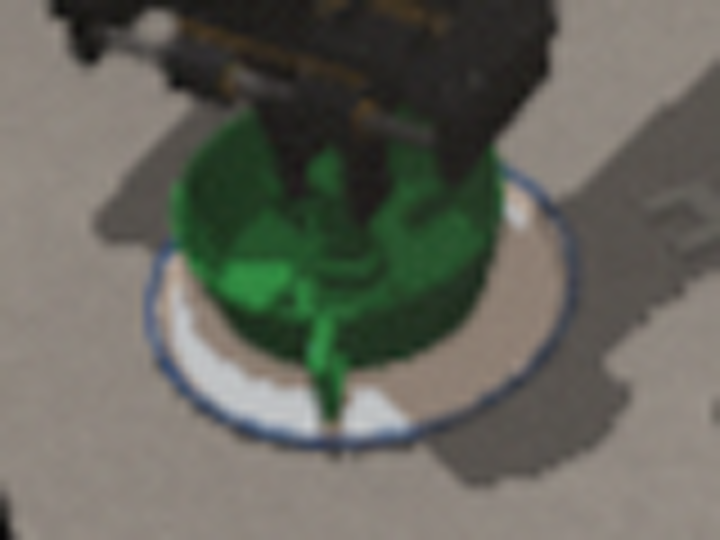

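play_rows --pt "0 0 0.15 0 0 0 12" --pt "0 0 0.3 0 0 0 12" --pt "0 0 0.42 0 0 0 12" --pt "0 0 0.42 0 0 0 12"

```text
time_s: 30.95
tcp_pos: [0.4706, -0.4268, 0.0231]
ee_rot: [[-1.0, 0.001, -0.001], [0.001, 1.0, 0.001], [0.001, 0.001, -1.0]]
wrist_force: [-0.1, 0.6, -2.0]
gripper_width: 0.243
```

play_rows --pt "0 0 0.05 0 0 0 12" --pt "0 0 0.1 0 0 0 12" --pt "0 0 0.1 0 0 0 12"

```text
time_s: 31.25
tcp_pos: [0.4709, -0.4269, 0.021]
ee_rot: [[-1.0, 0.0, -0.0], [0.0, 1.0, 0.0], [0.0, 0.0, -1.0]]
wrist_force: [0.1, -0.1, -2.1]
gripper_width: 0.242
```

play_rows --pt "0 0 0.04 0 0 0 12" --pt "0 0 0.08 0 0 0 12" --pt "0 0 0.08 0 0 0 12"

```text
time_s: 31.55
tcp_pos: [0.4711, -0.4271, 0.0197]
ee_rot: [[-1.0, 0.0, 0.0], [0.0, 1.0, -0.0], [-0.0, -0.0, -1.0]]
wrist_force: [-0.0, 0.3, 2.3]
gripper_width: 0.239
```

Contact at 0.0197, as predicted. Releasing.

play_rows --pt "0 0 0 0 0 0 26" --pt "0 0 0 0 0 0 34" --pt "0 0 0 0 0 0 44" --pt "0 0 0 0 0 0 46" --pt "0 0 -0.7 0 0 0 46" --pt "0 0 -2 0 0 0 46" --pt "0 0 -3.8 0 0 0 46" --pt "0 0 -5.6 0 0 0 46" --pt "0 0 -7.4 0 0 0 46" --pt "0 0 -9 0 0 0 46" --pt "0 0 -9.6 0 0 0 46" --pt "0 0 -9.6 0 0 0 46"

```text
time_s: 32.75
tcp_pos: [0.4721, -0.4278, 0.2627]
ee_rot: [[-1.0, 0.0, 0.006], [0.0, 1.0, -0.004], [-0.006, -0.004, -1.0]]
wrist_force: [1.3, -0.6, -0.4]
gripper_width: 0.525
```

```bash
python3 go.py 0 .45,0,.30
python3 - <<'E'
from wr import *
s,c=snap('wrist','w24.png')
x,y=.471,-.427
overlay(s,c,[(x,y,.012,.089,(255,0,255)),(x,y,.049,.068,(0,0,255)),(x,y,.065,.011,(0,0,255))],'w24o.png')
E
```

```text
now 32.75 [ 0.4721 -0.4278  0.2627] 0.525 [ 1.3 -0.6 -0.4]
.45,0,.30 [0.88, 17.11, -1.56, -0.04, 0.07, -0.0] dist 0.43
```

View pics/w24o.png

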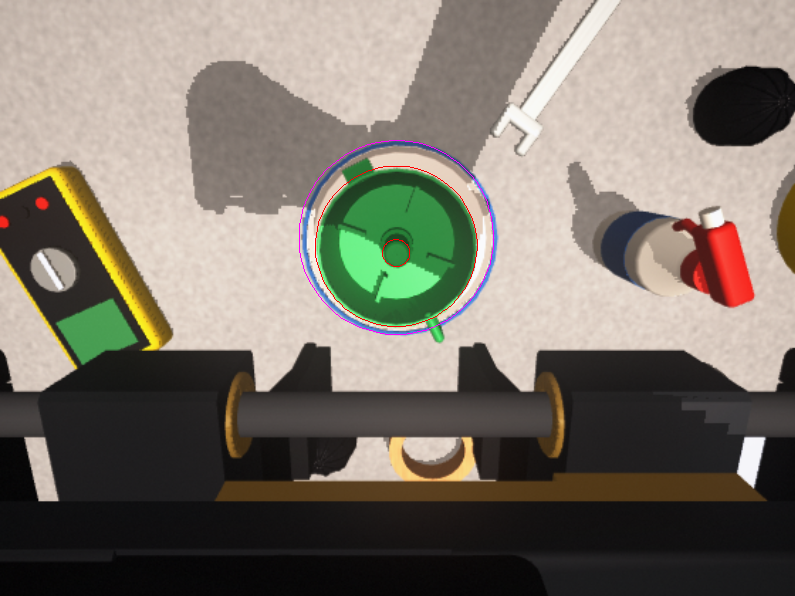

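The bowl is centred on the tray. Next, the dust cover; moving above it for a look.

play_rows --pt "0.88 17.1 -1.9 0 0 0 46" --pt "0.88 17.1 -1.9 0 0 0 46" --pt "0.88 17.1 -1.9 0 0 0 46" --pt "0.88 17.1 -1.9 0 0 0 46" --pt "0.88 17.1 -1.9 0 0 0 46" --pt "0.88 17.1 -1.9 0 0 0 46" --pt "0.88 17.1 -1.9 0 0 0 46" --pt "0.88 17.1 -1.9 0 0 0 46" --pt "0.88 17.1 -1.9 0 0 0 46" --pt "0.88 17.1 -1.9 0 0 0 46" --pt "0.88 17.1 -1.9 0 0 0 46" --pt "0.88 17.1 -1.9 0 0 0 46"

```text
time_s: 34.0
tcp_pos: [0.4486, -0.0001, 0.3053]
ee_rot: [[-1.0, 0.001, -0.003], [0.001, 1.0, -0.001], [0.003, -0.001, -1.0]]
wrist_force: [1.0, 0.3, 0.5]
gripper_width: 0.532
```

Run:
```python
from wr import *
s,c=snap('wrist','w25.png'); print(s['tcp_pos'])
x,y=.447,-.004
overlay(s,c,[(x,y,0,.066,(255,0,255)),(x,y,.104,.013,(0,0,255)),(x,y,.074,.013,(0,255,0))],'w25o.png')
```

```text
[ 4.48634542e-01 -1.20735630e-04  3.05323749e-01]
```

View pics/w25o.png

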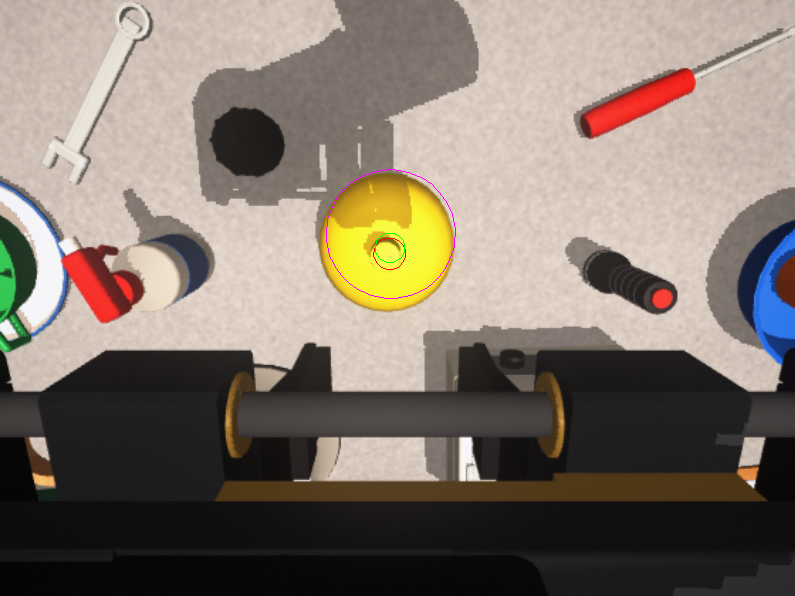

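Run:
```python
from wr import *
im=cv2.imread('pics/w25.png'); cr=im[110:230,215:330]; 
cl=cv2.createCLAHE(4,(4,4)); g=cl.apply(cr[:,:,1]); a=cv2.resize(cr,None,fx=5,fy=5,interpolation=cv2.INTER_CUBIC)
cv2.imwrite('pics/w25c.png',a)
```

```text
(no output)
```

View pics/w25c.png

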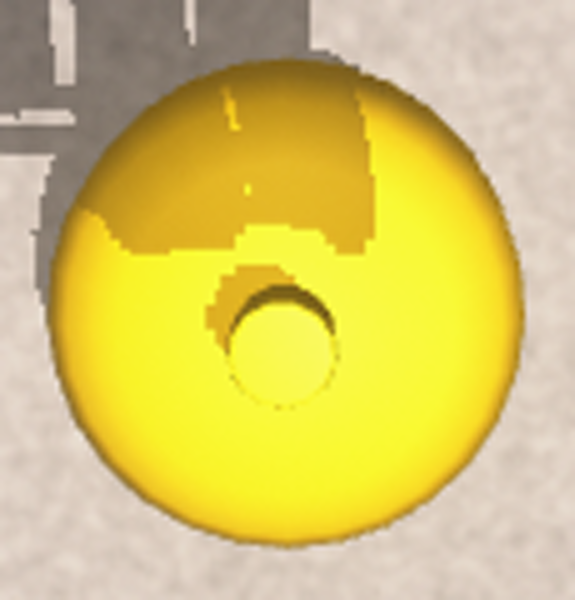

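```bash
cat > t.py <<'E'
from wr import *
c=r.capture('wrist'); s=r.sense()
p=wz(s,c,(271.3,180.5),.104); print(p, c['camera_matrix'][0,0]*.026/(s['tcp_pos'][2]+.191-.104)); 
p0=wz(s,c,(215+287/5,110+300/5),.05); print('dome mid at .05',p0, s['tcp_pos'])
E
python3 t.py; python3 go.py 0 .4475,-.006,.13 .4475,-.006,.075
```

```text
[ 0.44996559 -0.00753464  0.104     ] 22.594258641969624
dome mid at .05 [ 0.44583149 -0.00705125  0.05      ] [ 4.48899083e-01 -4.45461322e-04  3.05817349e-01]
now 34.1 [ 4.489e-01 -4.000e-04  3.058e-01] 0.524 [-0.7  0.   0.2]
.4475,-.006,.13 [0.04, -0.22, 7.03, -0.01, -0.02, -0.03] dist 0.176
.4475,-.006,.075 [0.04, -0.22, 9.23, -0.01, -0.02, -0.03] dist 0.231
```

The knob is at (0.450, −0.0075), and its diameter agrees with 26 mm.

play_rows --pt "-0.04 -0.28 1.2 0 0 0 46" --pt "-0.04 -0.28 2.8 0 0 0 46" --pt "-0.04 -0.28 4.5 0 0 0 46" --pt "-0.04 -0.28 6.2 0 0 0 46" --pt "-0.04 -0.28 7.6 0 0 0 46" --pt "-0.04 -0.28 8.6 0 0 0 46" --pt "-0.04 -0.28 9.2 0 0 0 46" --pt "-0.04 -0.28 9.5 0 0 0 46" --pt "-0.04 -0.28 9.5 0 0 0 46"

```text
time_s: 35.0
tcp_pos: [0.4496, -0.0073, 0.0683]
ee_rot: [[-1.0, 0.002, -0.002], [0.002, 1.0, -0.001], [0.002, -0.001, -1.0]]
wrist_force: [-0.1, -1.0, 0.9]
gripper_width: 0.526
```

```bash
python3 sidecrop.py d26 293 225; python3 go.py 0 .45,-.0075,.06; python3 sidecrop.py s26 297 200 scene
```

```text
35.0 45.73237855475424 [ 0.4496 -0.0073  0.0683] [-0.1 -1.   0.9]
now 35.05 [ 0.4504 -0.007   0.0692] 0.529 [0.3 0.3 0.7]
.45,-.0075,.06 [0.02, -0.02, 0.37, -0.0, -0.0, -0.02] dist 0.009
35.05 46.012304604841795 [ 0.4504 -0.007   0.0692] [0.3 0.3 0.7]
```

View pics/d26c.png

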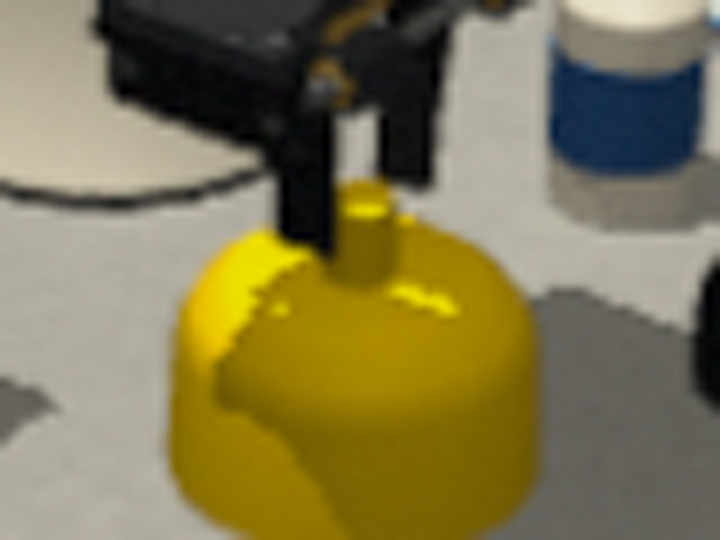

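View pics/s26c.png

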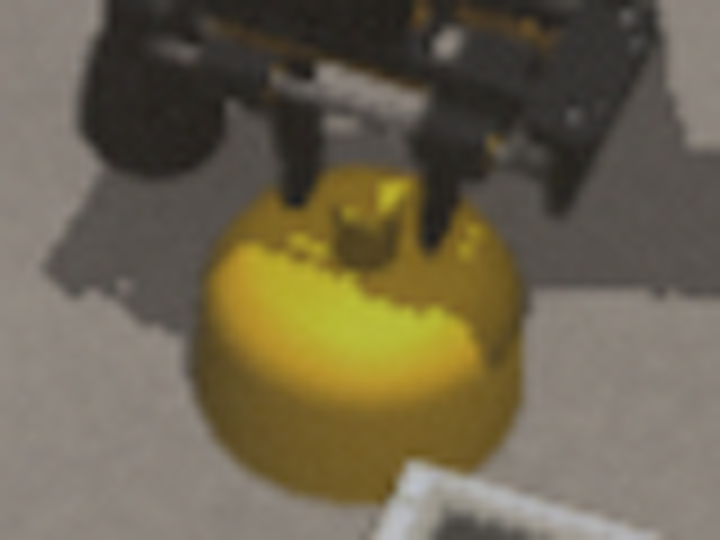

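The tips are at mid-knob. Another 8 mm down, then close.

play_rows --pt "0 0 0.15 0 0 0 46" --pt "0 0 0.3 0 0 0 46" --pt "0 0 0.34 0 0 0 46" --pt "0 0 0.34 0 0 0 46"

```text
time_s: 35.5
tcp_pos: [0.4501, -0.0064, 0.0606]
ee_rot: [[-1.0, 0.0, -0.0], [0.0, 1.0, -0.0], [0.0, -0.0, -1.0]]
wrist_force: [0.4, 0.1, 0.5]
gripper_width: 0.527
```

play_rows --pt "0 0 0 0 0 0 15" --pt "0 0 0 0 0 0 15" --pt "0 0 0 0 0 0 15" --pt "0 0 0 0 0 0 15" --pt "0 0 0 0 0 0 15" --pt "0 0 0 0 0 0 15" --pt "0 0 0 0 0 0 15"

```text
time_s: 36.2
tcp_pos: [0.4502, -0.0064, 0.0607]
ee_rot: [[-1.0, 0.0, 0.0], [0.0, 1.0, -0.0], [-0.0, -0.0, -1.0]]
wrist_force: [-0.7, 0.5, 1.4]
gripper_width: 0.286
```

```bash
python3 sidecrop.py d27 293 225; python3 go.py 0 .45,-.0075,.25
```

```text
36.2 24.912161264613076 [ 0.4502 -0.0064  0.0607] [-0.7  0.5  1.4]
now 36.25 [ 0.4502 -0.0064  0.0607] 0.286 [-1.8  0.6  0.7]
.45,-.0075,.25 [0.01, -0.04, -7.57, 0.0, 0.0, -0.0] dist 0.189
```

View pics/d27c.png

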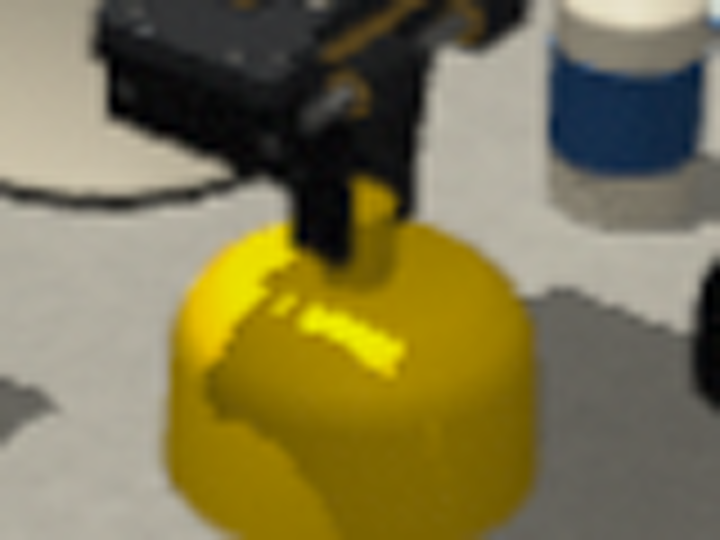

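play_rows --pt "0 0 -0.3 0 0 0 15" --pt "0 0 -0.9 0 0 0 15" --pt "0 0 -1.9 0 0 0 15" --pt "0 0 -3.1 0 0 0 15" --pt "0 0 -4.4 0 0 0 15" --pt "0 0 -5.7 0 0 0 15" --pt "0 0 -6.8 0 0 0 15" --pt "0 0 -7.6 0 0 0 15" --pt "0 0 -8 0 0 0 15" --pt "0 0 -8 0 0 0 15"

```text
time_s: 37.25
tcp_pos: [0.4506, -0.0063, 0.2617]
ee_rot: [[-1.0, 0.0, 0.002], [0.0, 1.0, 0.001], [-0.002, 0.001, -1.0]]
wrist_force: [-0.3, 0.4, -1.2]
gripper_width: 0.283
```

```bash
python3 go.py 0 .675,-.151,.26; python3 sidecrop.py d28 293 180
```

```text
now 37.25 [ 0.4506 -0.0063  0.2617] 0.283 [-0.3  0.4 -1.2]
.675,-.151,.26 [-8.98, -5.78, 0.09, 0.01, 0.03, -0.01] dist 0.267
37.25 24.60125063602067 [ 0.4506 -0.0063  0.2617] [-0.3  0.4 -1.2]
```

View pics/d28c.png

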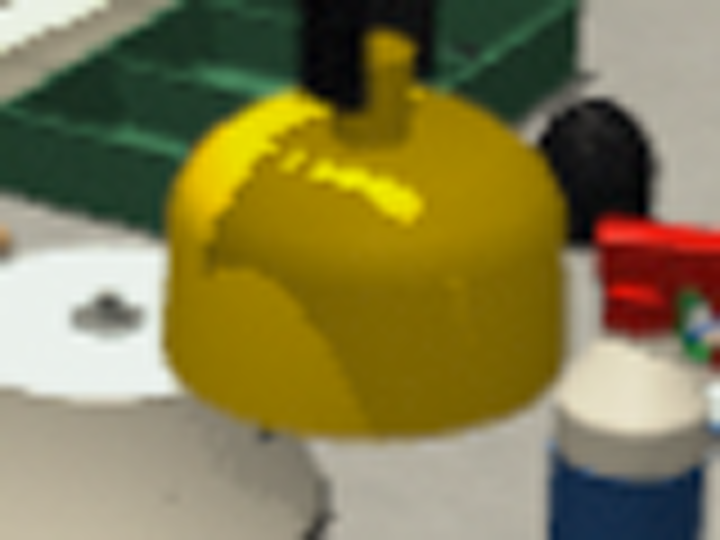

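Held level, and the bare deck and its stub are visible. Moving over the base.

play_rows --pt "-0.5 -0.3 0 0 0 0 15" --pt "-1.5 -1 0 0 0 0 15" --pt "-2.8 -1.8 0 0 0 0 15" --pt "-4.2 -2.7 0 0 0 0 15" --pt "-5.6 -3.6 0 0 0 0 15" --pt "-6.9 -4.4 0 0 0 0 15" --pt "-8 -5.15 0 0 0 0 15" --pt "-8.7 -5.6 0 0 0 0 15" --pt "-8.98 -5.78 0 0 0 0 15" --pt "-8.98 -5.78 0 0 0 0 15" --pt "-8.98 -5.78 0 0 0 0 15"

```text
time_s: 38.4
tcp_pos: [0.674, -0.1509, 0.2597]
ee_rot: [[-1.0, 0.0, -0.002], [0.0, 1.0, 0.0], [0.002, 0.0, -1.0]]
wrist_force: [-0.1, -0.1, -0.1]
gripper_width: 0.285
```

```bash
python3 go.py 0 .675,-.151,.16
python3 - <<'E'
from fit import *
s=r.sense()
for cam in('scene','side'):
    c=r.capture(cam); im=cv2.resize(c['pixels'][:,:,::-1],None,fx=1,fy=1)
    e=proj(c,np.array([[.675,-.151,.12]]))[0].astype(int); u,v=e-[50,55]; cr=cv2.resize(im[v:v+95,u:u+100],None,fx=7,fy=6.3,interpolation=cv2.INTER_CUBIC)
    for z,rad,col in((.085,.068,(255,0,255)),(0,.088,(0,0,255)),(.097,.005,(255,0,0)),(s['tcp_pos'][2]-.0607,.066,(0,255,0))):
        q=(proj(c,rev([(rad,z)])+[.675,-.151,0])-[u,v]+.5)*[7,6.3]
        cv2.polylines(cr,[q.round().astype(np.int32)],True,col,1)
    cv2.imwrite(f'pics/b29{cam}.png',cr)
E
```

```text
now 38.4 [ 0.674  -0.1509  0.2597] 0.285 [-0.1 -0.1 -0.1]
.675,-.151,.16 [-0.05, -0.01, 3.99, 0.0, -0.02, -0.0] dist 0.1
```

View pics/b29scene.png

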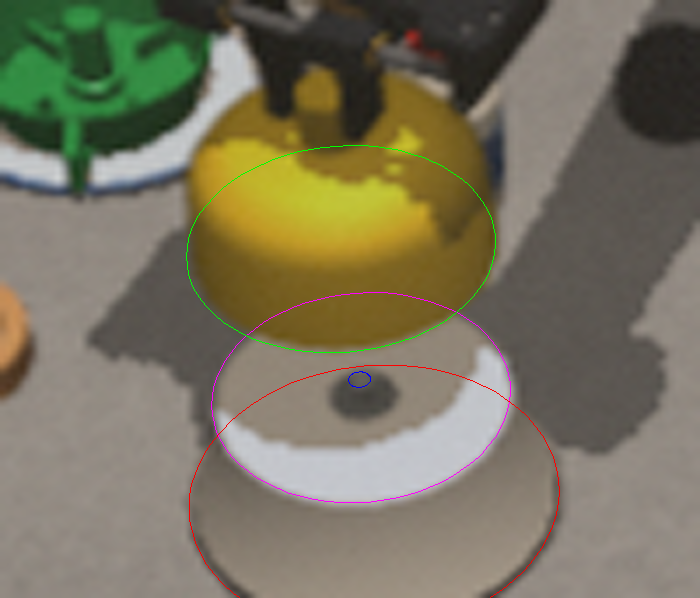

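View pics/b29side.png

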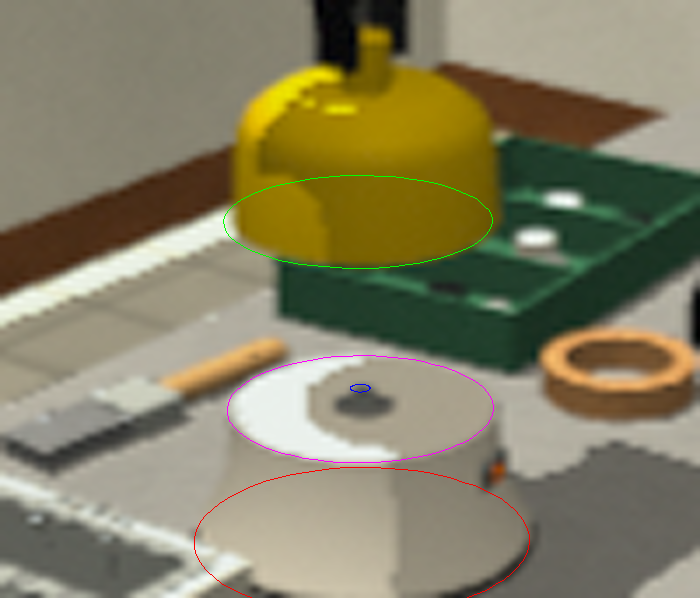

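Base and cover overlays agree in both views, and any offset is the same for both. Lowering.

play_rows --pt "-0.04 0 0.6 0 0 0 15" --pt "-0.04 0 1.5 0 0 0 15" --pt "-0.04 0 2.4 0 0 0 15" --pt "-0.04 0 3.2 0 0 0 15" --pt "-0.04 0 3.8 0 0 0 15" --pt "-0.04 0 4.2 0 0 0 15" --pt "-0.04 0 4.35 0 0 0 15" --pt "-0.04 0 4.35 0 0 0 15"

```text
time_s: 39.3
tcp_pos: [0.6755, -0.1508, 0.1522]
ee_rot: [[-1.0, -0.0, 0.0], [-0.0, 1.0, -0.0], [-0.0, -0.0, -1.0]]
wrist_force: [-0.3, -0.4, -1.2]
gripper_width: 0.288
```

play_rows --pt "0 0 0.05 0 0 0 15" --pt "0 0 0.1 0 0 0 15" --pt "0 0 0.1 0 0 0 15"

```text
time_s: 39.6
tcp_pos: [0.6757, -0.1511, 0.1498]
ee_rot: [[-1.0, 0.001, 0.001], [0.001, 1.0, 0.0], [-0.001, 0.0, -1.0]]
wrist_force: [0.1, -1.2, -1.3]
gripper_width: 0.291
```

play_rows --pt "0 0 0.04 0 0 0 15" --pt "0 0 0.08 0 0 0 15" --pt "0 0 0.08 0 0 0 15"

```text
time_s: 39.9
tcp_pos: [0.6755, -0.151, 0.1472]
ee_rot: [[-1.0, 0.0, -0.0], [0.0, 1.0, 0.0], [0.0, 0.0, -1.0]]
wrist_force: [0.3, 0.0, -1.3]
gripper_width: 0.286
```

play_rows --pt "0 0 0.03 0 0 0 15" --pt "0 0 0.06 0 0 0 15" --pt "0 0 0.06 0 0 0 15"

```text
time_s: 40.2
tcp_pos: [0.6756, -0.151, 0.1459]
ee_rot: [[-1.0, 0.0, 0.0], [0.0, 1.0, -0.0], [-0.0, -0.0, -1.0]]
wrist_force: [0.1, -0.1, -0.7]
gripper_width: 0.282
```

play_rows --pt "0 0 0.03 0 0 0 15" --pt "0 0 0.06 0 0 0 15" --pt "0 0 0.06 0 0 0 15"

```text
time_s: 40.5
tcp_pos: [0.6756, -0.1511, 0.1458]
ee_rot: [[-1.0, 0.0, 0.001], [0.0, 1.0, -0.0], [-0.001, -0.0, -1.0]]
wrist_force: [-2.6, 2.1, 5.4]
gripper_width: 0.284
```

Contact at 0.1458, against a predicted 0.1457. Releasing.

play_rows --pt "0 0 -0.06 0 0 0 28" --pt "0 0 -0.06 0 0 0 36" --pt "0 0 -0.06 0 0 0 46" --pt "0 0 -0.06 0 0 0 46" --pt "0 0 -0.06 0 0 0 46" --pt "0 0 -0.8 0 0 0 46" --pt "0 0 -2 0 0 0 46" --pt "0 0 -3.6 0 0 0 46" --pt "0 0 -5 0 0 0 46" --pt "0 0 -6.4 0 0 0 46" --pt "0 0 -7 0 0 0 46" --pt "0 0 -7 0 0 0 46"

```text
time_s: 41.7
tcp_pos: [0.6767, -0.1513, 0.3228]
ee_rot: [[-1.0, 0.0, 0.007], [0.0, 1.0, -0.001], [-0.007, -0.001, -1.0]]
wrist_force: [0.9, -0.2, -0.2]
gripper_width: 0.527
```

Run:
```python
from wr import *
s,c=snap('wrist','w30.png'); print(s['tcp_pos'],s['gripper_width'])
x,y=.675,-.151
overlay(s,c,[(x,y,.085,.068,(255,0,255)),(x,y,.085,.066,(0,255,0)),(x,y,.189,.013,(0,0,255)),(x,y,0,.088,(255,0,0))],'w30o.png')
snap('scene','s30.png');snap('side','d30.png')
```

```text
[ 0.67670521 -0.15134661  0.32280617] 0.5273393142773063
```

View pics/w30o.png

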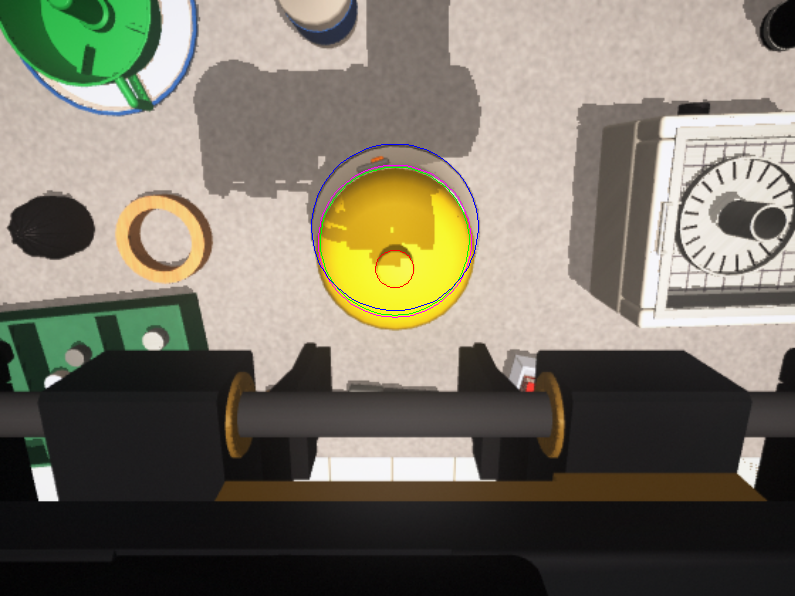

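View pics/d30.png

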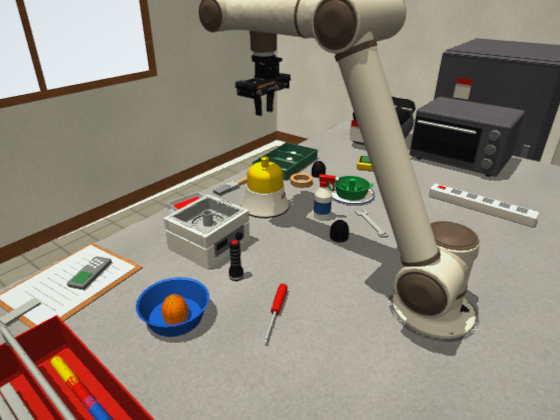

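View pics/s30.png

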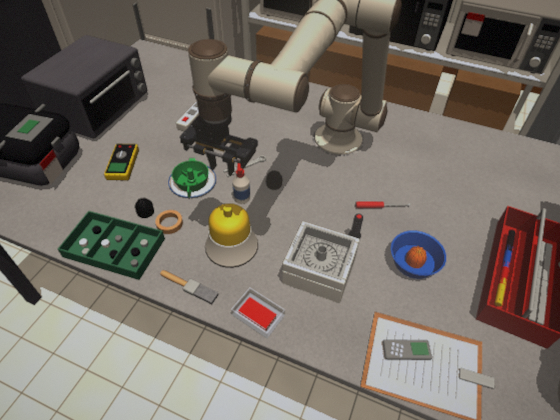

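Everything is in place, and the bottle at (241,182) and torch at (357,225) haven't moved. Handing in.

```bash
python3 -c "
from station import r
print(r.finish_job(), r.sense()['time_s'])"
```

```text
the job is handed in; nothing more can be done
the job is handed in; nothing more can be done
```

I did all four steps in the order you gave and handed the job in at about 42 s of the 122 s allowed. The hand-in gives no verdict.

**Reamer:** It stands upright in the soak basin. My first closing gripped only the rounded upper part, because the opened fingertips sit about 20 mm behind the TCP. I reopened before lifting, went lower and gripped it at 60 mm. I checked its upright stance by eye only, with no overlay.

**Strainer:** It lies flat in the ultrasonic cleaner's basket. The predicted outline matched the wrist picture.

**Juice bowl:** It stands on the draining tray. Just before lowering, the tray's edge showed about 4 mm off my first estimate, so I corrected for that. The final outline matched.

**Dust cover:** It sits on the motor base, and the outlines of cover and base agreed within 2–3 mm in all three cameras.

I lowered every part onto its support before letting go. Each touched down within about 0.3 mm of the height I predicted, with wrist force of 11 N or less. In the last pictures the spray bottle and the torch are upright where they started, and the gripper is open and clear of everything. None of the final checks failed; the side camera showed an offset of about one pixel, the same for the cover and the base.

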